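# Close and pack the sample canisters

## Task

Get the opened sample canisters in the white rack ready for the courier: screw the blue bottle cap of each one clockwise down to its stop, put a lid on the canister, press it down and lock it with a quarter turn clockwise until its handle lies in line with the canister's lugs, and stand the canister by its lid handle upright in a free cell of the black transport case, fully down. There may be two or three canisters (a lid can be left over); leave the tube rack, the amber bottle and the tip box alone.

Things in the scene. Friction and masses are not known exactly. Their poses are not given: they have to be found in the camera images.
- rack_floor (a point): white open work rack, 230 x 230 mm, fixed to the bench, walls 30 mm high, four square cells of 96 mm (two by two, centres at +-59 mm along the rack's x and y). The point is the middle of the rack on its floor (6 mm above the bench), z up. At the start some of the cells hold one open canister each
- case_floor (a point): black foam-lined transport case, open on top, 236 x 236 mm, fixed to the bench, walls and foam cross 50 mm high, four square cells of 102 mm (two by two, centres at +-59 mm along the case's x and y). The point is the middle of the case on its floor (6 mm above the bench), z up. Empty at the start
- can1_c (a point): grey transport canister (0.36 kg) in a rack cell, a sample bottle fixed in it; square body 90 x 90 mm, 70 mm high, then a round neck 73 mm across up to 89 mm; two bright metal lugs on the neck at +x and -x, 81 to 86 mm up. The bottle's blue cap stands free on top, 98 to 122 mm up. The point is on the axis 61 mm above the underside; z up, x through the lugs. May be absent
- can1_cap (a joint): blue screw cap on can1's axis, 44 mm across, 24 mm high, top 122 mm above the underside. Angle in rad: 0 = screwed down to its stop, grows as it is unscrewed (anticlockwise from above), at most 3.6. Captive: it neither rises nor lifts off. Turns with about 0.07 N m; starts loosened by 1.7 to 3.2
- can2_c (a point): a canister like can1, same point and axes; may be absent. On the neck of every canister lies a sprung black seal disc, 66 mm across, its top 94.5 mm up; it gives 5.5 mm at most, 3 N at first, 11 N fully down. The lugs are 64 deg wide and reach 44 mm from the axis; a stop under each lug ends a lid's turn
- can2_cap (a joint): the same kind of cap on can2
- can3_c (a point): a canister like can1, same point and axes; may be absent
- can3_cap (a joint): the same kind of cap on can3
- can4_c (a point): a canister like can1, same point and axes; may be absent
- can4_cap (a joint): the same kind of cap on can4
- lid1_c (a point): white domed lid (0.11 kg) standing on the bench, 102 mm across, 58 mm high, with a straight upright handle rib on top, 64 mm long (along x), 14 mm thick, top 86 mm above the lid's lower edge. Two inward tabs, 40 deg wide, inside the lower edge at +x and -x (under the rib's ends). The point is on the axis 43 mm above the lower edge; z up, x along the rib
- lid2_c (a point): a lid like lid1, same point and axes. Any lid fits any canister: set on with its rib across the lugs (within 30 deg) it rests on the seal, lower edge 78.5 mm above the canister's underside; pressed down 3 to 5 mm further (7 to 11 N) its tabs clear the lugs' undersides
- lid3_c (a point): a lid like lid1, same point and axes. A pressed lid turned clockwise (from above) meets the stops with its rib in line with the lugs; let go, the seal lifts it against the lugs and holds it locked, lower edge 76 mm, rib top 162 mm above the canister's underside. A locked canister can be carried by the rib
- tuberack: green tube rack with capped tubes, 75 x 160 mm, 108 mm high, standing loose beside the work; to be left alone. Origin under its centre
- amber: amber reagent bottle, 70 mm across, 170 mm high, to be left alone. Origin under its centre
- tipbox: pipette tip box, 119 x 84 mm, 80 mm high, to be left alone. Origin under its centre

How it is judged:
By the outcome, as a careful person would: the job done as asked, in the order asked, and still so for the second after the job is handed in, with the robot touching nothing.
Of can1, can2, can3, can4 only 2 to 3 are there at a start; the rules pass over those that are not, and their reading is None.
At some moment in a run one of lid1, lid2, lid3 may be knocked a few centimetres aside while the robot is not near it.
Once in a run the grip may slacken for a moment while it holds something.
It also fails if it takes over 210 s, if anything falls off the work surface, if the arm or the gripper's body presses on something with over 40 N, if the wrist force passes 120 N, or if a joint passes its speed limit or range.

## Robot

A 6-joint arm with a two-finger parallel gripper is mounted at the origin on the work surface. World frame = base frame: x ahead of the robot, y to its left, z up, the work surface at z = 0. Lengths are in mm, angles in rad, forces in N, time in s.
With the tool pointing down it reaches from about 275 to 1000 mm from the base axis. Payload 8.4 kg.
Tool frame: the origin (TCP) lies on the mounting face of the last link; the fingertips stand 173 mm ahead of it and the grasp point (between the pads) lies 155 mm ahead of it; z points along the fingers, y is the line along which they close (so a half turn about z gives the same grasp; the last joint's range is limited). The gripper opens to 85 mm and grips with 20 to 120 N. Pads are 22 mm wide; open, the fingers measure 114 mm over their backs; the gripper's body (76 mm by 85 mm) begins 54 mm behind the grasp point. The pads swing forward as they close: fully open they stand 13 mm farther back than shut.
Start: joints at [-1.252, 0.353, 1.633, -0, 1.155, -0.002], TCP at [197.078, -593.119, 404.681] pointing down, gripper open.
Joint ranges: [-2.63, 2.63], [-0.92, 2.1], [0.06, 2.66], [-1.3, 4.44], [0, 2.69], [-3.02, 3.02]. Speed limits (rad/s): [2.22, 2.22, 2.79, 3.14, 3.14, 3.14].

## Interface

Orientations are given as [roll, pitch, yaw] about the fixed x, y, z axes, in that order (R = Rz(yaw) Ry(pitch) Rx(roll)).
In Python, from rig import r gives the robot as it stands.
- The arm moves only by the tool apply_moves, never from a script. Its argument "deltas" is a list of rows, each an object with "claw": the gripper command: -1 is fully open, 1 is shut, values between are in proportion; "delta_pos": the shift along the tool's x, y, z in cm, a list of three; "yaw": the turn about the tool's z in rad. In form: [{"claw": claw, "delta_pos": [tx, ty, tz], "yaw": yaw}, ...]. A call has 1 to 8 rows; each row shifts and turns the commanded pose from where the row before left it, along the tool's axes as they then stand; what a row does not reach is not made up. A row lasts 1/8 s, in which the tool goes at most 62.5 mm and 10.7 degrees, less where a joint would pass 70% of its speed; a pose out of reach is approached as far as the arm can. A call with a gripper value outside its range is refused whole. The fingers move at their own pace and stop on an object; "grip_force" is the grip in N (left out, the last holds). Time passes only in rows, so rows that do not move let the fingers close. It gives the time, the measured TCP pose, the force, the opening and the grip force at its end, in the units of the state.
- r.sense(): the state, without advancing time (a new reading comes with each control period).
- r.grab_frame(name): name is "side" or "top" or "wrist"; returns a dict with "img" (420x560x3 uint8, blue, green, red), "z_map" (420x560 float32, mm along the optical axis (not along the pixel's ray), 0 where there is no reading), "fx", "fy", "cx", "cy" (pixels), "eye" and "rotation" of the camera in the world; the wrist camera has in their place "T_tool_cam" (4x4, takes a point from camera to tool coordinates, whose origin is the TCP and whose axes are the flange's). Camera axes: x right, y up, looking along -z (the intrinsics and any distortion apply to the point x, -y, -z); pixel columns grow to the right and rows downward; lengths in mm; the calibration is good to about 2 mm. A picture is of the moment at which its call begins: read the wrist's pose just before it.
- r.sign_off(): hands the job in; it is judged then, once.
The state is a dict: "clock": time; "qpos": joint angles; "qvel": joint speeds; "joint_efforts": joint torques, N m; "eef_pos": TCP position; "tcp_rot": TCP orientation; "contact_force": force on the tool from outside, world axes, zero at the start; "wrist_torque": the same for the moment, N m; "opening": opening from 0.0 (shut) to 1.0 (fully open); "grasp_force": force on a finger pad.
Only numpy, scipy, OpenCV 4.12 (cv2) and the standard library are available. Lean on these libraries where they do the work, as an engineer would, in place of code of your own. Each camera call takes 0.05 s, during which the arm holds its last target. There are 200 camera calls.

## Working session

There is one attempt and no reset: what is moved stays moved. The work goes in short steps, Python scripts to look and compute and a tool call to move; the robot and the scene stay as the last step left them, time stands still between calls to the robot, and variables do not carry over. Pictures are saved under pics/ and viewed, at most 14 in all, crops included, and the job is handed in when it is done.

Besides the shell and the picture viewer there is one more tool, called by a JSON object that holds its "op" and its "data", one argument or row to a line. apply_moves: Moves the arm, as the interface text tells. Its arguments: {"type":"object","properties":{"deltas":{"type":"array"},"grip_force":{"type":"number"}},"required":["deltas"]}

```bash
ls; mkdir -p pics
python3 - <<'E'
from rig import r
import cv2,numpy as np
s=r.sense(); print(s)
for n in ("side","top"):
    f=r.grab_frame(n); cv2.imwrite(f"pics/{n}0.png",f["img"]); np.savez(f"{n}0.npz",**f)
    print(n,{k:v for k,v in f.items() if k not in("img","z_map")}, (f["z_map"]>0).mean())
f=r.grab_frame("wrist");print(f["T_tool_cam"],f["fx"],f["cx"],f["cy"],f.keys())
E
```

```text
pics
{'clock': 0.0, 'qpos': array([-1.25243424e+00,  3.53640677e-01,  1.63412571e+00, -1.45504341e-05,
        1.15521448e+00, -2.38356871e-03]), 'qvel': array([ 8.35977794e-04, -6.03565545e-05, -2.64108560e-04,  9.46118352e-04,
       -1.33058344e-03,  2.52868179e-07]), 'joint_efforts': array([ 2.03686413e-04, -6.05246830e+01, -3.42067766e+01, -4.51139840e-05,
        9.37761128e-03, -1.23111795e-05]), 'eef_pos': array([ 196.98049347, -592.89970886,  403.96979341]), 'tcp_rot': array([-3.14020442e+00,  9.99483670e-06,  3.20751549e-01]), 'contact_force': array([ 0.43129743, -0.65697383,  0.54177249]), 'wrist_torque': array([-0.00661293,  0.01809712,  0.0295434 ]), 'grasp_force': 0.0, 'opening': 1.0024282558610564}
side {'fx': 533.678508234017, 'fy': 533.678508234017, 'cx': 270.05031285147646, 'cy': 210.47885792820088, 'eye': array([-179.93310384,  833.48766717, 1424.98919966]), 'rotation': array([ 0.70951685,  0.00792337, -2.41165662])} 0.9838392857142857
top {'fx': 458.6932621182479, 'fy': 458.6932621182479, 'cx': 283.9061570989906, 'cy': 212.59286032874914, 'eye': array([ 524.07921333,   -9.71829196, 1643.37427447]), 'rotation': array([ 0.04721058,  0.00509807, -1.59260188])} 0.9959183673469387
[[ 3.72272142e-04  9.49526466e-01  3.13686710e-01  8.04706105e+01]
 [ 9.99999685e-01 -5.73529300e-04  5.49303555e-04 -4.33397152e-01]
 [ 7.01486782e-04  3.13686406e-01 -9.49526380e-01  3.03122471e+01]
 [ 0.00000000e+00  0.00000000e+00  0.00000000e+00  1.00000000e+00]] 310.9816002594713 279.09307600608474 210.62636245688842 dict_keys(['img', 'z_map', 'fx', 'fy', 'cx', 'cy', 'T_tool_cam'])
```

View pics/top0.png

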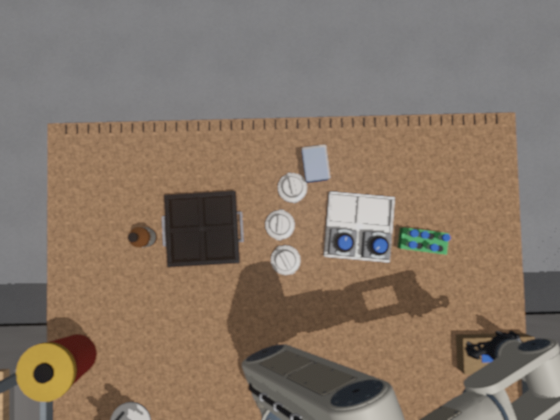

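View pics/side0.png

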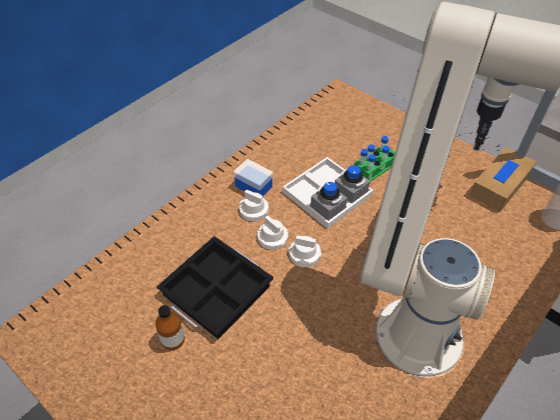

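The top view shows the case centre near (202,229), the rack near (360,227) with two canisters in its near row at (344,242) and (379,245), and three lids at (293,188), (280,225) and (286,261). The side view agrees with this.

```bash
cat > h.py <<'E'
import numpy as np, cv2
from scipy.spatial.transform import Rotation as Ro
def pts(f, s=None):
    """world point per pixel (420x560x3), plus camera pose"""
    v,u=np.mgrid[0:420,0:560]; z=f["z_map"]
    P=np.stack([(u-f["cx"])/f["fx"]*z, -(v-f["cy"])/f["fy"]*z, -z],-1)
    if "eye" in f: R=Ro.from_euler('xyz',f["rotation"]).as_matrix(); t=f["eye"]
    else:
        Rt=Ro.from_euler('xyz',s["tcp_rot"]).as_matrix(); T=f["T_tool_cam"]
        R=Rt@T[:3,:3]; t=Rt@T[:3,3]+s["eef_pos"]
    W=P@R.T+t; W[z<=0]=np.nan
    return W
def rect(xy):
    (c,wh,a)=cv2.minAreaRect(xy.astype(np.float32)); return np.round(c,1),np.round(wh,1),round(a,2)
def hsv(f): return cv2.cvtColor(f["img"],cv2.COLOR_BGR2HSV)
def blobs(m,minpx=20):
    n,l,st,c=cv2.connectedComponentsWithStats(m.astype(np.uint8))
    return [l==i for i in range(1,n) if st[i,4]>=minpx]
E
python3 - <<'E'
from h import *
for n in("top","side"):
    f=dict(np.load(n+"0.npz")); W=pts(f); H=hsv(f); X,Y,Z=W[...,0],W[...,1],W[...,2]
    reg=(X>250)&(X<800)&(abs(Y)<480)
    print(n,"bench z",np.nanmedian(Z[(abs(X-600)<100)&(abs(Y)<300)]))
    for nm,m in dict(blue=(H[...,0]>100)&(H[...,0]<130)&(H[...,1]>130)&(Z>90)&(Z<150),
        white=(H[...,1]<70)&(H[...,2]>120)&(Z>30)&(Z<110), rib=(H[...,1]<70)&(H[...,2]>100)&(Z>72)&(Z<100),
        black=(H[...,2]<50)&(Z>38)&(Z<70), rackw=(H[...,1]<60)&(H[...,2]>110)&(Z>22)&(Z<45)).items():
        for b in blobs(m&reg,12):
            p=W[b]; print(nm,b.sum(),rect(p[:,:2]),"z",np.round(np.percentile(p[:,2],[10,50,90]),0))
E
```

```text
top bench z 4.6185499588416405
blue 45 (array([ 519. , -434.7]), array([23.1, 20.1]), 88.73) z [103. 107. 112.]
blue 39 (array([ 515., -469.]), array([21.5, 20.1]), 88.13) z [103. 108. 111.]
blue 138 (array([ 492.9, -202.7]), array([47.9, 44.3]), 62.62) z [108. 126. 131.]
blue 158 (array([ 481.3, -320.7]), array([51.5, 47.1]), 88.56) z [102. 126. 131.]
blue 42 (array([ 480.8, -430.5]), array([26.8, 16.7]), 88.41) z [103. 107. 112.]
white 657 (array([ 755.2, -116.6]), array([93.8, 83.3]), 5.82) z [74. 79. 84.]
white 334 (array([688.5, -31.8]), array([66.7, 68.2]), 88.82) z [51. 58. 85.]
white 21 (array([ 663. , -174.1]), array([18.7, 40.5]), 39.34) z [31. 32. 36.]
white 17 (array([ 661.8, -230.6]), array([35.4,  6.1]), 81.85) z [30. 32. 35.]
white 14 (array([ 581.9, -379.1]), array([ 7.2, 31.6]), 88.45) z [30. 31. 33.]
white 337 (array([560.7,  14.9]), array([70.1, 70.3]), 88.69) z [50. 58. 86.]
white 28 (array([539.8, 423.7]), array([ 6.9, 59.8]), 89.68) z [31. 33. 39.]
white 26 (array([530.2, 148.8]), array([ 7.5, 52.7]), 89.32) z [31. 33. 38.]
white 23 (array([ 535.6, -173. ]), arr
[... 4980 characters left out ...]
k 16 (array([ 475.5, -467.2]), array([15.4, 22.1]), 3.54) z [48. 51. 56.]
black 2391 (array([549.5, 284.9]), array([257.4, 257.4]), 2.05) z [42. 48. 53.]
rackw 653 (array([ 543.1, -266.6]), array([238. , 237.2]), 83.86) z [23. 28. 33.]
rackw 173 (array([677.8, -22.4]), array([99.4, 70.8]), 37.65) z [23. 28. 41.]
rackw 185 (array([551.2,  20.7]), array([96.7, 74.2]), 42.75) z [23. 27. 39.]
rackw 213 (array([424.9,   8.3]), array([97.9, 71.3]), 28.32) z [23. 27. 41.]
rackw 30 (array([553.4, 146.4]), array([97.4,  6.5]), 2.27) z [29. 32. 35.]
rackw 88 (array([544.4, 422.3]), array([109.6,   9.1]), 1.66) z [27. 31. 35.]
rackw 12 (array([493.6, 472.5]), array([ 2.9, 15.5]), 21.29) z [31. 36. 40.]
```

{"op": "apply_moves", "data": {
  "deltas": [
    {"claw": -1, "delta_pos": [4.7, -2.8, 0], "yaw": 0},
    {"claw": -1, "delta_pos": [4.7, -2.8, 0], "yaw": 0},
    {"claw": -1, "delta_pos": [4.7, -2.8, 0], "yaw": 0},
    {"claw": -1, "delta_pos": [4.7, -2.8, 0], "yaw": 0},
    {"claw": -1, "delta_pos": [4.7, -2.8, 0], "yaw": 0},
    {"claw": -1, "delta_pos": [4.7, -2.8, 0], "yaw": 0},
    {"claw": -1, "delta_pos": [4.7, -2.8, 0], "yaw": 0},
    {"claw": -1, "delta_pos": [4.7, -2.8, 0], "yaw": 0}
  ],
  "grip_force": 20
}}

```text
clock: 1.15
eef_pos: [484.2, -260.5, 404.6]
tcp_rot: [3.142, 0.0, 0.321]
contact_force: [0.7, -0.1, -0.4]
opening: 1.002
grasp_force: 0.0
```

{"op": "apply_moves", "data": {
  "deltas": [
    {"claw": -1, "delta_pos": [0, 0, 0], "yaw": 0},
    {"claw": -1, "delta_pos": [0, 0, 0], "yaw": 0}
  ]
}}

```text
clock: 1.4
eef_pos: [483.1, -261.9, 404.4]
tcp_rot: [-3.141, 0.001, 0.322]
contact_force: [-0.6, -0.9, 0.3]
opening: 1.002
grasp_force: 0.0
```

```bash
cat >> h.py <<'E'
def go(s,x,y,z,yaw):
    """tool-frame deltas (cm, rad) from the sensed pose to a TCP target"""
    p=s["eef_pos"]; a=s["tcp_rot"][2]; d=np.array([x,y,z])-p
    t=[d[0]*np.cos(a)+d[1]*np.sin(a), d[0]*np.sin(a)-d[1]*np.cos(a), -d[2]]
    dy=(a-yaw+np.pi/2)%np.pi-np.pi/2
    return np.round(np.array(t)/10,2), "yaw",round(dy,3),"q6",round(s["qpos"][5],2)
E
python3 - <<'E'
from rig import r
from h import *
s=r.sense(); print(s["clock"],s["eef_pos"],s["tcp_rot"],s["qpos"])
f=r.grab_frame("wrist"); cv2.imwrite("pics/w1.png",f["img"]); np.savez("w1.npz",**f); 
W=pts(f,s); H=hsv(f); Z=W[...,2]
m=(H[...,0]>100)&(H[...,0]<130)&(H[...,1]>130)&(Z>122)&(Z<135)
for b in blobs(m,200): print(b.sum(),rect(W[b][:,:2]),np.nanmedian(Z[b]))
E
```

```text
1.4 [ 483.11073305 -261.89681335  404.42971098] [-3.14140569e+00  7.50744395e-04  3.21804563e-01] [-4.99361255e-01  2.36561450e-01  1.79588080e+00 -4.71306999e-04
  1.10979883e+00  7.49840373e-01]
2298 (array([ 494.8, -203.5]), array([45.1, 45.2]), 45.81) 128.40721857616143
1952 (array([ 482.5, -318.3]), array([43.7, 43.9]), 3.54) 128.325893140929
```

View pics/w1.png

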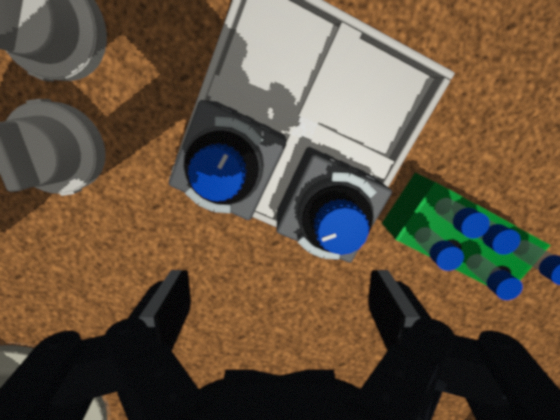

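The wrist view shows cap A at (217,170) with a bright lug arc at (210,203), and cap B at (343,225) with lug arcs at (355,182) and (318,248). Empty rack cells are above and the tube rack is on the right. Next I get the lug directions from the depth.

Run:
```python
from rig import r
from h import *
s=r.sense(); f=dict(np.load("w1.npz")); W=pts(f,s); H=hsv(f); X,Y,Z=W[...,0],W[...,1],W[...,2]
top=np.load("top0.npz"); side=np.load("side0.npz")
print(H[181,355],W[181,355],H[203,210],W[203,210])
for n,(cx,cy) in dict(A=(494,-203),B=(482,-319)).items():
  for src,WW,HH in(("w",W,H),("side",pts(dict(side)),hsv(side)),("top",pts(dict(top)),hsv(top))):
    x,y,z=WW[...,0]-cx,WW[...,1]-cy,WW[...,2]; rr=np.hypot(x,y)
    m=(rr>30)&(rr<52)&(z>86)&(z<97)&(HH[...,2]>130)&(HH[...,1]<80)
    for b in blobs(m,8):
        a=np.degrees(np.arctan2(y[b],x[b])); c=np.degrees(np.angle(np.exp(1j*np.radians(a)).mean()))
        d=(a-c+180)%360-180
        print(n,src,b.sum(),"mid",round(c,1),"span",np.round(np.percentile(d,[1,99])),"r",np.round(np.percentile(rr[b],[5,95])))
  body=(abs(Z-76)<4)&(np.hypot(X-cx,Y-cy)<75)
  print(n,"body",rect(W[body][:,:2]))
# lids in wrist / rack
m=(H[...,1]<60)&(H[...,2]>110)&(Z>33)&(Z<39)
for b in blobs(m,100): print("rackwall",b.sum(),rect(W[b][:,:2]))
```

```text
[ 83  11 211] [ 520.08509041 -323.05839808   93.29137008] [ 85   9 163] [ 456.98930404 -201.37490871   92.47768239]
A w 344 mid 174.3 span [-32.  31.] r [37. 43.]
A side 15 mid 4.6 span [-25.  23.] r [35. 42.]
A side 33 mid 172.9 span [-32.  35.] r [35. 46.]
A top 33 mid -2.9 span [-33.  29.] r [35. 44.]
A top 31 mid 171.0 span [-30.  30.] r [34. 44.]
A body (array([ 492.7, -218.3]), array([119.1,  89.8]), 82.85)
B w 410 mid -6.7 span [-32.  32.] r [36. 43.]
B w 288 mid 173.9 span [-30.  31.] r [38. 44.]
B side 11 mid 1.4 span [-23.  24.] r [36. 41.]
B side 28 mid 174.7 span [-27.  33.] r [36. 47.]
B top 32 mid -1.8 span [-33.  30.] r [34. 43.]
B top 34 mid 172.6 span [-29.  29.] r [35. 44.]
B body (array([ 483.2, -304.2]), array([120.1,  89.7]), 84.09)
```

{"op": "apply_moves", "data": {
  "deltas": [
    {"claw": -1, "delta_pos": [1.45, -2.6, 3.5], "yaw": 0},
    {"claw": -1, "delta_pos": [1.45, -2.6, 3.5], "yaw": 0},
    {"claw": -1, "delta_pos": [0, 0, 0], "yaw": -0.18},
    {"claw": -1, "delta_pos": [0, 0, 0], "yaw": -0.18},
    {"claw": -1, "delta_pos": [0, 0, 0], "yaw": -0.18},
    {"claw": -1, "delta_pos": [0, 0, 0], "yaw": -0.18},
    {"claw": -1, "delta_pos": [0, 0, 0], "yaw": -0.18},
    {"claw": -1, "delta_pos": [0, 0, 0], "yaw": -0.18}
  ]
}}

```text
clock: 2.45
eef_pos: [493.6, -204.9, 334.7]
tcp_rot: [-3.141, 0.0, 1.405]
contact_force: [0.1, -0.3, 1.1]
opening: 1.004
grasp_force: 0.0
```

{"op": "apply_moves", "data": {
  "deltas": [
    {"claw": -1, "delta_pos": [0, 0, 0], "yaw": -0.18},
    {"claw": -1, "delta_pos": [0, 0, 0], "yaw": -0.18},
    {"claw": -1, "delta_pos": [0, 0, 0], "yaw": -0.18},
    {"claw": -1, "delta_pos": [0, 0, 0], "yaw": 0},
    {"claw": -1, "delta_pos": [0, 0, 0], "yaw": 0}
  ]
}}

```text
clock: 3.08
eef_pos: [494.0, -204.2, 334.7]
tcp_rot: [-3.142, 0.0, 1.936]
contact_force: [0.3, -0.3, -0.2]
opening: 0.998
grasp_force: 0.0
```

Run:
```python
from rig import r
from h import *
s=r.sense(); print(s["clock"],s["eef_pos"],s["tcp_rot"],s["wrist_torque"])
f=r.grab_frame("wrist")
W=pts(f,s); H=hsv(f); Z=W[...,2]
m=(H[...,0]>100)&(H[...,0]<130)&(H[...,1]>130)&(Z>122)&(Z<135)
for b in blobs(m,200): print(b.sum(),rect(W[b][:,:2]),np.nanmedian(Z[b]))
print(go(s,494,-203,278,s["tcp_rot"][2]))
```

```text
3.075 [ 494.00170966 -204.17241176  334.68455861] [-3.14151814e+00  2.31477834e-07  1.93564252e+00] [ 0.00946119 -0.02013697  0.03238331]
3636 (array([ 493.9, -201.9]), array([44.1, 43.7]), 69.24) 128.3078702463568
1498 (array([ 479.4, -309.9]), array([37. , 30.6]), 45.32) 128.01350731302836
(array([0.11, 0.04, 5.67]), 'yaw', np.float64(0.0), 'q6', np.float64(-0.76))
```

{"op": "apply_moves", "data": {
  "deltas": [
    {"claw": -1, "delta_pos": [0.12, 0.05, 3.0], "yaw": 0},
    {"claw": -1, "delta_pos": [0, 0, 2.6], "yaw": 0},
    {"claw": -1, "delta_pos": [0, 0, 0], "yaw": 0},
    {"claw": 1, "delta_pos": [0, 0, 0], "yaw": 0},
    {"claw": 1, "delta_pos": [0, 0, 0], "yaw": 0},
    {"claw": 1, "delta_pos": [0, 0, 0], "yaw": 0},
    {"claw": 1, "delta_pos": [0, 0, 0], "yaw": 0},
    {"claw": 1, "delta_pos": [0, 0, 0], "yaw": 0}
  ],
  "grip_force": 25
}}

```text
clock: 4.12
eef_pos: [494.6, -202.4, 279.7]
tcp_rot: [3.141, 0.001, 1.941]
contact_force: [-2.5, -0.1, 6.9]
opening: 0.505
grasp_force: 27.8
```

{"op": "apply_moves", "data": {
  "deltas": [
    {"claw": 1, "delta_pos": [0, 0, 0], "yaw": 0.17},
    {"claw": 1, "delta_pos": [0, 0, 0], "yaw": 0.17},
    {"claw": 1, "delta_pos": [0, 0, 0], "yaw": 0.17},
    {"claw": 1, "delta_pos": [0, 0, 0], "yaw": 0.17}
  ]
}}

```text
clock: 4.62
eef_pos: [494.8, -202.4, 279.6]
tcp_rot: [3.14, 0.0, 1.255]
contact_force: [-0.7, -1.3, 3.7]
opening: 0.508
grasp_force: 27.6
```

```bash
cat > st.py <<'E'
from rig import r
import numpy as np
s=r.sense()
print({k:np.round(s[k],3) for k in("clock","eef_pos","tcp_rot","contact_force","wrist_torque","opening","grasp_force")},"q6",round(s["qpos"][5],2))
E
python3 st.py
```

```text
{'clock': np.float64(4.625), 'eef_pos': array([ 494.849, -202.434,  279.629]), 'tcp_rot': array([3.14 , 0.   , 1.255]), 'contact_force': array([-0.729, -1.297,  3.675]), 'wrist_torque': array([-0.231, -0.076,  0.105]), 'opening': np.float64(0.508), 'grasp_force': np.float64(27.588)} q6 -0.08
```

{"op": "apply_moves", "data": {
  "deltas": [
    {"claw": 1, "delta_pos": [0, 0, 0], "yaw": 0.17},
    {"claw": 1, "delta_pos": [0, 0, 0], "yaw": 0.17},
    {"claw": 1, "delta_pos": [0, 0, 0], "yaw": 0.17},
    {"claw": 1, "delta_pos": [0, 0, 0], "yaw": 0.17},
    {"claw": 1, "delta_pos": [0, 0, 0], "yaw": 0.17},
    {"claw": 1, "delta_pos": [0, 0, 0], "yaw": 0.17}
  ]
}}

```text
clock: 5.38
eef_pos: [495.2, -202.7, 279.7]
tcp_rot: [3.139, -0.002, 0.236]
contact_force: [0.8, -2.4, 2.5]
opening: 0.502
grasp_force: 27.4
```

```bash
python3 st.py
```

```text
{'clock': np.float64(5.375), 'eef_pos': array([ 495.183, -202.72 ,  279.659]), 'tcp_rot': array([ 3.139e+00, -2.000e-03,  2.360e-01]), 'contact_force': array([ 0.768, -2.378,  2.502]), 'wrist_torque': array([-0.614, -0.113,  0.065]), 'opening': np.float64(0.502), 'grasp_force': np.float64(27.415)} q6 0.94
```

{"op": "apply_moves", "data": {
  "deltas": [
    {"claw": 1, "delta_pos": [0, 0, 0], "yaw": 0.1},
    {"claw": 1, "delta_pos": [0, 0, 0], "yaw": 0.1},
    {"claw": 1, "delta_pos": [0, 0, 0], "yaw": 0.1}
  ]
}}

```text
clock: 5.75
eef_pos: [495.1, -202.8, 279.7]
tcp_rot: [3.14, -0.003, -0.062]
contact_force: [0.4, -3.1, 2.5]
opening: 0.504
grasp_force: 27.4
```

```bash
python3 st.py
```

```text
{'clock': np.float64(5.75), 'eef_pos': array([ 495.132, -202.824,  279.656]), 'tcp_rot': array([ 3.14e+00, -3.00e-03, -6.20e-02]), 'contact_force': array([ 0.424, -3.131,  2.549]), 'wrist_torque': array([-0.8  , -0.056,  0.064]), 'opening': np.float64(0.504), 'grasp_force': np.float64(27.373)} q6 1.24
```

{"op": "apply_moves", "data": {
  "deltas": [
    {"claw": 1, "delta_pos": [0, 0, 0], "yaw": 0.1},
    {"claw": 1, "delta_pos": [0, 0, 0], "yaw": 0.1},
    {"claw": 1, "delta_pos": [0, 0, 0], "yaw": 0.1}
  ]
}}

```text
clock: 6.12
eef_pos: [495.0, -202.9, 279.7]
tcp_rot: [3.141, -0.003, -0.362]
contact_force: [0.6, -3.4, 3.1]
opening: 0.505
grasp_force: 27.4
```

```bash
python3 st.py
```

```text
{'clock': np.float64(6.125), 'eef_pos': array([ 495.05 , -202.88 ,  279.651]), 'tcp_rot': array([ 3.141e+00, -3.000e-03, -3.620e-01]), 'contact_force': array([ 0.567, -3.381,  3.059]), 'wrist_torque': array([-0.885,  0.1  ,  0.042]), 'opening': np.float64(0.505), 'grasp_force': np.float64(27.421)} q6 1.54
```

{"op": "apply_moves", "data": {
  "deltas": [
    {"claw": 1, "delta_pos": [0, 0, 0], "yaw": 0.1},
    {"claw": 1, "delta_pos": [0, 0, 0], "yaw": 0.1},
    {"claw": 1, "delta_pos": [0, 0, 0], "yaw": 0.1}
  ]
}}

```text
clock: 6.5
eef_pos: [494.9, -202.9, 279.7]
tcp_rot: [3.141, -0.003, -0.662]
contact_force: [-0.5, -3.7, 4.2]
opening: 0.503
grasp_force: 27.5
```

```bash
python3 st.py
```

```text
{'clock': np.float64(6.5), 'eef_pos': array([ 494.929, -202.901,  279.652]), 'tcp_rot': array([ 3.141e+00, -3.000e-03, -6.620e-01]), 'contact_force': array([-0.489, -3.728,  4.185]), 'wrist_torque': array([-0.909,  0.341,  0.078]), 'opening': np.float64(0.503), 'grasp_force': np.float64(27.504)} q6 1.84
```

{"op": "apply_moves", "data": {
  "deltas": [
    {"claw": 1, "delta_pos": [0, 0, 0], "yaw": 0.1},
    {"claw": 1, "delta_pos": [0, 0, 0], "yaw": 0.1}
  ]
}}

```text
clock: 6.75
eef_pos: [494.8, -202.9, 279.7]
tcp_rot: [3.142, -0.003, -0.862]
contact_force: [-1.0, -4.4, 4.0]
opening: 0.502
grasp_force: 27.6
```

```bash
python3 st.py
```

```text
{'clock': np.float64(6.75), 'eef_pos': array([ 494.845, -202.938,  279.671]), 'tcp_rot': array([ 3.142e+00, -3.000e-03, -8.620e-01]), 'contact_force': array([-1.039, -4.403,  4.029]), 'wrist_torque': array([-0.975,  0.453,  0.066]), 'opening': np.float64(0.502), 'grasp_force': np.float64(27.575)} q6 2.04
```

{"op": "apply_moves", "data": {
  "deltas": [
    {"claw": 1, "delta_pos": [0, 0, 0], "yaw": 0.1},
    {"claw": 1, "delta_pos": [0, 0, 0], "yaw": 0.1}
  ]
}}

```text
clock: 7.0
eef_pos: [494.7, -202.9, 279.7]
tcp_rot: [-3.141, -0.002, -1.062]
contact_force: [-2.2, -5.8, 6.2]
opening: 0.501
grasp_force: 27.7
```

```bash
python3 st.py
```

```text
{'clock': np.float64(7.0), 'eef_pos': array([ 494.74 , -202.93 ,  279.688]), 'tcp_rot': array([-3.141e+00, -2.000e-03, -1.062e+00]), 'contact_force': array([-2.226, -5.765,  6.243]), 'wrist_torque': array([-0.888,  0.614,  0.085]), 'opening': np.float64(0.501), 'grasp_force': np.float64(27.657)} q6 2.24
```

{"op": "apply_moves", "data": {
  "deltas": [
    {"claw": 1, "delta_pos": [0, 0, 0], "yaw": 0.1},
    {"claw": 1, "delta_pos": [0, 0, 0], "yaw": 0.1}
  ]
}}

```text
clock: 7.25
eef_pos: [494.7, -202.5, 279.4]
tcp_rot: [-3.141, -0.001, -1.262]
contact_force: [-1.0, 5.6, 7.3]
opening: 0.501
grasp_force: 28.1
```

```bash
python3 st.py
```

```text
{'clock': np.float64(7.25), 'eef_pos': array([ 494.69, -202.5 ,  279.42]), 'tcp_rot': array([-3.141e+00, -1.000e-03, -1.262e+00]), 'contact_force': array([-1.039,  5.603,  7.337]), 'wrist_torque': array([0.974, 0.1  , 0.763]), 'opening': np.float64(0.501), 'grasp_force': np.float64(28.053)} q6 2.44
```

{"op": "apply_moves", "data": {
  "deltas": [
    {"claw": 1, "delta_pos": [0, 0, 0], "yaw": 0.05},
    {"claw": -1, "delta_pos": [0, 0, 0], "yaw": 0},
    {"claw": -1, "delta_pos": [0, 0, 0], "yaw": 0},
    {"claw": -1, "delta_pos": [0, 0, 0], "yaw": 0},
    {"claw": -1, "delta_pos": [0, 0, -3], "yaw": 0},
    {"claw": -1, "delta_pos": [0, 0, -3], "yaw": 0},
    {"claw": -1, "delta_pos": [5.4, 2.1, 0], "yaw": 0},
    {"claw": -1, "delta_pos": [5.4, 2.1, 0], "yaw": 0}
  ]
}}

```text
clock: 8.25
eef_pos: [481.9, -318.4, 339.5]
tcp_rot: [-3.141, -0.001, -1.307]
contact_force: [0.9, -0.4, 0.8]
opening: 1.001
grasp_force: 0.0
```

{"op": "apply_moves", "data": {
  "deltas": [
    {"claw": -1, "delta_pos": [0, 0, 0], "yaw": -0.18},
    {"claw": -1, "delta_pos": [0, 0, 0], "yaw": -0.18},
    {"claw": -1, "delta_pos": [0, 0, 0], "yaw": -0.18},
    {"claw": -1, "delta_pos": [0, 0, 0], "yaw": -0.18},
    {"claw": -1, "delta_pos": [0, 0, 0], "yaw": -0.18},
    {"claw": -1, "delta_pos": [0, 0, 0], "yaw": -0.18},
    {"claw": -1, "delta_pos": [0, 0, 0], "yaw": -0.18},
    {"claw": -1, "delta_pos": [0, 0, 0], "yaw": -0.18}
  ]
}}

```text
clock: 9.25
eef_pos: [481.7, -317.4, 338.6]
tcp_rot: [-3.141, 0.0, 0.137]
contact_force: [0.2, 0.1, -0.1]
opening: 1.002
grasp_force: 0.0
```

{"op": "apply_moves", "data": {
  "deltas": [
    {"claw": -1, "delta_pos": [0, 0, 0], "yaw": -0.18},
    {"claw": -1, "delta_pos": [0, 0, 0], "yaw": -0.18},
    {"claw": -1, "delta_pos": [0, 0, 0], "yaw": -0.18},
    {"claw": -1, "delta_pos": [0, 0, 0], "yaw": -0.18},
    {"claw": -1, "delta_pos": [0, 0, 0], "yaw": -0.18},
    {"claw": -1, "delta_pos": [0, 0, 0], "yaw": -0.18},
    {"claw": -1, "delta_pos": [0, 0, 0], "yaw": -0.18},
    {"claw": -1, "delta_pos": [0, 0, 0], "yaw": -0.18}
  ]
}}

```text
clock: 10.25
eef_pos: [481.7, -317.4, 338.6]
tcp_rot: [-3.141, -0.0, 1.577]
contact_force: [0.4, -0.5, -0.2]
opening: 1.001
grasp_force: 0.0
```

{"op": "apply_moves", "data": {
  "deltas": [
    {"claw": -1, "delta_pos": [0, 0, 0], "yaw": -0.18},
    {"claw": -1, "delta_pos": [0, 0, 0], "yaw": -0.05},
    {"claw": -1, "delta_pos": [0, 0, 0], "yaw": 0},
    {"claw": -1, "delta_pos": [0, 0, 0], "yaw": 0}
  ]
}}

```text
clock: 10.75
eef_pos: [481.7, -317.4, 338.6]
tcp_rot: [-3.142, -0.0, 1.8]
contact_force: [-0.1, 0.6, 0.3]
opening: 1.005
grasp_force: 0.0
```

Run:
```python
from rig import r
from h import *
s=r.sense(); print(s["clock"],s["eef_pos"],s["tcp_rot"],s["wrist_torque"])
f=r.grab_frame("wrist"); cv2.imwrite("pics/w2.png",f["img"])
W=pts(f,s); H=hsv(f); Z=W[...,2]
m=(H[...,0]>100)&(H[...,0]<130)&(H[...,1]>130)&(Z>122)&(Z<135)
for b in blobs(m,200): print(b.sum(),rect(W[b][:,:2]),np.nanmedian(Z[b]))
print(go(s,482,-318.7,279,s["tcp_rot"][2]))
```

```text
10.75 [ 481.74992161 -317.37210904  338.61943625] [-3.14152204e+00 -9.87867047e-05  1.79966123e+00] [0.01901771 0.02614658 0.02620957]
6014 (array([ 494.7, -202.9]), array([44.8, 45.4]), 67.23) 128.39374718655404
3479 (array([ 481.4, -317.9]), array([44.1, 44.1]), 60.87) 128.29204896327292
(array([-0.14, -0.01,  5.96]), 'yaw', np.float64(0.0), 'q6', np.float64(-0.81))
```

View pics/w2.png

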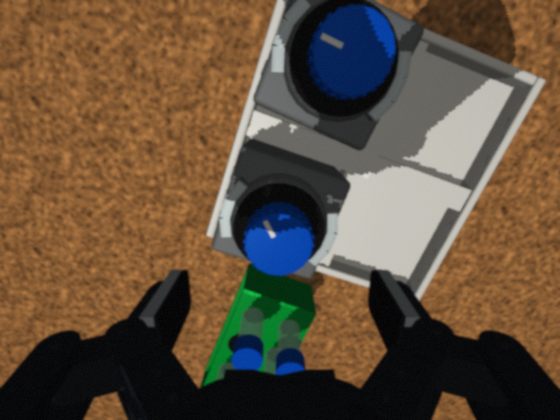

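Cap A's mark at (332,40) now points at the left lug, with cap B's mark at (268,228); both canisters are still seated. I measure the mark angles while starting on cap B.

```bash
cat > mark.py <<'E'
from h import *
def marks(f,s,cs):
    W=pts(f,s); H=hsv(f); x,y,z=W[...,0],W[...,1],W[...,2]
    for n,(cx,cy) in cs.items():
        m=(np.hypot(x-cx,y-cy)<20)&(z>120)&(z<136)&(H[...,1]<110)&(H[...,2]>90)
        for b in blobs(m,5):
            p=W[b][:,:2].mean(0)-(cx,cy); print(n,b.sum(),"mark",np.round(p,1),"rad",round(float(np.arctan2(p[1],p[0])),2))
E
python3 - <<'E'
from rig import r
from mark import *
cs=dict(A=(494.3,-202.9),B=(482,-318.4))
s0={"eef_pos":np.array([483.11,-261.9,404.43]),"tcp_rot":np.array([-3.1414,.00075,.3218])}
marks(dict(np.load("w1.npz")),s0,cs)
s=r.sense(); marks(r.grab_frame("wrist"),s,cs)
E
```

```text
A 70 mark [12.8 -3.1] rad -0.24
B 63 mark [-9.   9.3] rad 2.33
A 159 mark [-12.4   2.8] rad 2.92
B 103 mark [-8.6  9.1] rad 2.33
```

{"op": "apply_moves", "data": {
  "deltas": [
    {"claw": -1, "delta_pos": [-0.1, 0, 3.0], "yaw": 0},
    {"claw": -1, "delta_pos": [0, 0, 2.9], "yaw": 0},
    {"claw": -1, "delta_pos": [0, 0, 0], "yaw": 0},
    {"claw": 1, "delta_pos": [0, 0, 0], "yaw": 0},
    {"claw": 1, "delta_pos": [0, 0, 0], "yaw": 0},
    {"claw": 1, "delta_pos": [0, 0, 0], "yaw": 0},
    {"claw": 1, "delta_pos": [0, 0, 0], "yaw": 0},
    {"claw": 1, "delta_pos": [0, 0, 0], "yaw": 0}
  ]
}}

```text
clock: 11.85
eef_pos: [482.1, -318.6, 280.8]
tcp_rot: [3.141, 0.001, 1.801]
contact_force: [-2.7, -1.3, 7.2]
opening: 0.506
grasp_force: 27.5
```

{"op": "apply_moves", "data": {
  "deltas": [
    {"claw": 1, "delta_pos": [0, 0, 0], "yaw": 0.17},
    {"claw": 1, "delta_pos": [0, 0, 0], "yaw": 0.17},
    {"claw": 1, "delta_pos": [0, 0, 0], "yaw": 0.17},
    {"claw": 1, "delta_pos": [0, 0, 0], "yaw": 0.17},
    {"claw": 1, "delta_pos": [0, 0, 0], "yaw": 0.17},
    {"claw": 1, "delta_pos": [0, 0, 0], "yaw": 0.17},
    {"claw": 1, "delta_pos": [0, 0, 0], "yaw": 0.17},
    {"claw": 1, "delta_pos": [0, 0, 0], "yaw": 0.17}
  ]
}}

```text
clock: 12.85
eef_pos: [482.5, -318.7, 280.7]
tcp_rot: [3.139, -0.001, 0.435]
contact_force: [0.5, -1.7, 2.8]
opening: 0.508
grasp_force: 17.4
```

```bash
python3 st.py
```

```text
{'clock': np.float64(12.85), 'eef_pos': array([ 482.522, -318.71 ,  280.652]), 'tcp_rot': array([ 3.139e+00, -1.000e-03,  4.350e-01]), 'contact_force': array([ 0.501, -1.732,  2.792]), 'wrist_torque': array([-0.43 , -0.206,  0.101]), 'opening': np.float64(0.508), 'grasp_force': np.float64(17.383)} q6 0.55
```

{"op": "apply_moves", "data": {
  "deltas": [
    {"claw": 1, "delta_pos": [0, 0, 0], "yaw": 0.1},
    {"claw": 1, "delta_pos": [0, 0, 0], "yaw": 0.1},
    {"claw": 1, "delta_pos": [0, 0, 0], "yaw": 0.1}
  ]
}}

```text
clock: 13.22
eef_pos: [482.6, -318.9, 280.7]
tcp_rot: [3.139, -0.002, 0.138]
contact_force: [-0.1, -2.1, 2.4]
opening: 0.505
grasp_force: 25.3
```

```bash
python3 st.py
```

```text
{'clock': np.float64(13.225), 'eef_pos': array([ 482.569, -318.857,  280.721]), 'tcp_rot': array([ 3.139e+00, -2.000e-03,  1.380e-01]), 'contact_force': array([-0.06 , -2.135,  2.42 ]), 'wrist_torque': array([-0.59 , -0.045,  0.09 ]), 'opening': np.float64(0.505), 'grasp_force': np.float64(25.345)} q6 0.85
```

{"op": "apply_moves", "data": {
  "deltas": [
    {"claw": 1, "delta_pos": [0, 0, 0], "yaw": 0.1},
    {"claw": 1, "delta_pos": [0, 0, 0], "yaw": 0.1}
  ]
}}

```text
clock: 13.48
eef_pos: [482.5, -319.0, 280.7]
tcp_rot: [3.14, -0.002, -0.062]
contact_force: [0.3, -2.2, 2.1]
opening: 0.502
grasp_force: 25.3
```

```bash
python3 st.py
```

```text
{'clock': np.float64(13.475), 'eef_pos': array([ 482.542, -318.954,  280.693]), 'tcp_rot': array([ 3.14e+00, -2.00e-03, -6.20e-02]), 'contact_force': array([ 0.312, -2.158,  2.094]), 'wrist_torque': array([-0.707,  0.03 ,  0.052]), 'opening': np.float64(0.502), 'grasp_force': np.float64(25.337)} q6 1.05
```

{"op": "apply_moves", "data": {
  "deltas": [
    {"claw": 1, "delta_pos": [0, 0, 0], "yaw": 0.1},
    {"claw": 1, "delta_pos": [0, 0, 0], "yaw": 0.1}
  ]
}}

```text
clock: 13.72
eef_pos: [482.5, -319.1, 280.7]
tcp_rot: [3.14, -0.003, -0.262]
contact_force: [0.5, -3.4, 2.0]
opening: 0.513
grasp_force: 25.3
```

```bash
python3 st.py
```

```text
{'clock': np.float64(13.725), 'eef_pos': array([ 482.51 , -319.065,  280.698]), 'tcp_rot': array([ 3.14e+00, -3.00e-03, -2.62e-01]), 'contact_force': array([ 0.514, -3.374,  2.036]), 'wrist_torque': array([-0.798,  0.144,  0.11 ]), 'opening': np.float64(0.513), 'grasp_force': np.float64(25.341)} q6 1.25
```

{"op": "apply_moves", "data": {
  "deltas": [
    {"claw": 1, "delta_pos": [0, 0, 0], "yaw": 0.1},
    {"claw": 1, "delta_pos": [0, 0, 0], "yaw": 0.1}
  ]
}}

```text
clock: 13.98
eef_pos: [482.5, -319.1, 280.7]
tcp_rot: [3.14, -0.003, -0.462]
contact_force: [-0.7, -4.0, 1.9]
opening: 0.506
grasp_force: 25.4
```

```bash
python3 st.py
```

```text
{'clock': np.float64(13.975), 'eef_pos': array([ 482.467, -319.142,  280.704]), 'tcp_rot': array([ 3.14e+00, -3.00e-03, -4.62e-01]), 'contact_force': array([-0.727, -3.986,  1.857]), 'wrist_torque': array([-0.886,  0.205,  0.09 ]), 'opening': np.float64(0.506), 'grasp_force': np.float64(25.371)} q6 1.45
```

{"op": "apply_moves", "data": {
  "deltas": [
    {"claw": 1, "delta_pos": [0, 0, 0], "yaw": 0.1},
    {"claw": 1, "delta_pos": [0, 0, 0], "yaw": 0.1}
  ]
}}

```text
clock: 14.22
eef_pos: [482.4, -319.2, 280.8]
tcp_rot: [3.14, -0.003, -0.661]
contact_force: [-2.4, -7.1, 7.4]
opening: 0.5
grasp_force: 25.9
```

```bash
python3 st.py
```

```text
{'clock': np.float64(14.225), 'eef_pos': array([ 482.354, -319.231,  280.783]), 'tcp_rot': array([ 3.14e+00, -3.00e-03, -6.61e-01]), 'contact_force': array([-2.443, -7.07 ,  7.367]), 'wrist_torque': array([-1.338,  0.239,  0.531]), 'opening': np.float64(0.5), 'grasp_force': np.float64(25.851)} q6 1.65
```

{"op": "apply_moves", "data": {
  "deltas": [
    {"claw": 1, "delta_pos": [0, 0, 0], "yaw": 0.1},
    {"claw": 1, "delta_pos": [0, 0, 0], "yaw": 0.1}
  ]
}}

```text
clock: 14.48
eef_pos: [482.6, -319.5, 281.1]
tcp_rot: [3.141, -0.004, -0.861]
contact_force: [-3.0, -3.9, 6.3]
opening: 0.503
grasp_force: 27.4
```

```bash
python3 st.py
```

```text
{'clock': np.float64(14.475), 'eef_pos': array([ 482.613, -319.481,  281.146]), 'tcp_rot': array([ 3.141, -0.004, -0.861]), 'contact_force': array([-2.996, -3.868,  6.313]), 'wrist_torque': array([-0.612,  0.334,  0.673]), 'opening': np.float64(0.503), 'grasp_force': np.float64(27.404)} q6 1.85
```

{"op": "apply_moves", "data": {
  "deltas": [
    {"claw": 1, "delta_pos": [0, 0, 0], "yaw": 0},
    {"claw": -1, "delta_pos": [0, 0, 0], "yaw": 0},
    {"claw": -1, "delta_pos": [0, 0, 0], "yaw": 0},
    {"claw": -1, "delta_pos": [0, 0, 0], "yaw": 0},
    {"claw": -1, "delta_pos": [0, 0, -3.5], "yaw": 0},
    {"claw": -1, "delta_pos": [0, 0, -5], "yaw": 0},
    {"claw": -1, "delta_pos": [0, 0, -3.5], "yaw": 0},
    {"claw": -1, "delta_pos": [0, 0, 0], "yaw": 0}
  ]
}}

```text
clock: 15.48
eef_pos: [482.7, -318.7, 402.7]
tcp_rot: [-3.14, -0.005, -0.859]
contact_force: [0.7, -0.1, -0.1]
opening: 0.998
grasp_force: 0.0
```

Run:
```python
from rig import r
from mark import *
cs=dict(A=(494.3,-202.9),B=(482,-318.4))
s=r.sense(); f=r.grab_frame("wrist"); np.savez("w3.npz",**f); marks(f,s,cs); print(s["eef_pos"],s["tcp_rot"])
W=pts(f,s); H=hsv(f); Z=W[...,2]
m=(H[...,0]>100)&(H[...,0]<130)&(H[...,1]>130)&(Z>122)&(Z<135)
for b in blobs(m,200): print(b.sum(),rect(W[b][:,:2]),np.nanmedian(Z[b]))
for n,(cx,cy) in cs.items():
    x,y,z=W[...,0]-cx,W[...,1]-cy,Z; rr=np.hypot(x,y)
    m=(rr>30)&(rr<52)&(z>86)&(z<97)&(H[...,2]>130)&(H[...,1]<80)
    for b in blobs(m,30):
        a=np.degrees(np.arctan2(y[b],x[b])); c=np.degrees(np.angle(np.exp(1j*np.radians(a)).mean()))
        print(n,b.sum(),"mid",round(c,1),"r",np.round(np.percentile(rr[b],[5,95])), W[b].mean(0).round(1))
```

```text
A 11 mark [-13.2   3.1] rad 2.91
B 72 mark [11.9 -2.9] rad -0.24
[ 482.72088945 -318.74224538  402.68168712] [-3.14003498 -0.0051954  -0.85914637]
2074 (array([ 482.1, -320.1]), array([44.8, 43.6]), 42.22) 128.42559521829867
718 (array([ 486.3, -211.7]), array([21.8, 43.4]), 38.53) 128.3767491280278
A 216 mid 175.0 r [37. 43.] [ 455.6 -199.5   92.5]
B 379 mid -11.5 r [36. 43.] [ 518.6 -325.9   92.5]
B 325 mid 173.0 r [38. 44.] [ 443.3 -313.7   92.6]
```

{"op": "apply_moves", "data": {
  "deltas": [
    {"claw": -1, "delta_pos": [-3.37, -4.6, 0], "yaw": 0},
    {"claw": -1, "delta_pos": [-3.37, -4.6, 0], "yaw": 0},
    {"claw": -1, "delta_pos": [-3.37, -4.6, 0], "yaw": 0},
    {"claw": -1, "delta_pos": [-3.37, -4.6, 0], "yaw": 0},
    {"claw": -1, "delta_pos": [-3.37, -4.6, 0], "yaw": 0},
    {"claw": -1, "delta_pos": [-3.37, -4.6, 0], "yaw": 0},
    {"claw": -1, "delta_pos": [0, 0, 0], "yaw": -0.165},
    {"claw": -1, "delta_pos": [0, 0, 0], "yaw": -0.165}
  ]
}}

```text
clock: 16.52
eef_pos: [558.6, 16.1, 397.8]
tcp_rot: [3.14, 0.003, -0.522]
contact_force: [0.0, -0.4, 0.6]
opening: 0.998
grasp_force: 0.0
```

{"op": "apply_moves", "data": {
  "deltas": [
    {"claw": -1, "delta_pos": [0, 0, 0], "yaw": -0.165},
    {"claw": -1, "delta_pos": [0, 0, 0], "yaw": -0.165},
    {"claw": -1, "delta_pos": [0, 0, 0], "yaw": -0.165},
    {"claw": -1, "delta_pos": [0, 0, 0], "yaw": 0},
    {"claw": -1, "delta_pos": [0, 0, 0], "yaw": 0}
  ]
}}

```text
clock: 17.15
eef_pos: [558.8, 15.0, 398.8]
tcp_rot: [3.142, 0.001, -0.038]
contact_force: [0.5, 0.4, -0.3]
opening: 1.001
grasp_force: 0.0
```

```bash
cat > lids.py <<'E'
from rig import r
from h import *
s=r.sense(); f=r.grab_frame("wrist"); cv2.imwrite("pics/lids%d.png"%(s["clock"]*10),f["img"]); W=pts(f,s); H=hsv(f); Z=W[...,2]
print(s["clock"],s["eef_pos"],s["tcp_rot"])
m=(Z>79)&(Z<92)&(H[...,1]<70)
for b in blobs(m,150): print("rib",b.sum(),rect(W[b][:,:2]),np.nanmedian(Z[b]))
m=(Z>45)&(Z<64)&(H[...,1]<70)
for b in blobs(m,150): print("dome",b.sum(),rect(W[b][:,:2]),"wall pts centre",W[b].mean(0).round(1))
E
python3 lids.py
```

```text
17.15 [558.76131116  15.04216298 398.8083872 ] [ 3.14157785e+00  1.46407628e-03 -3.77953657e-02]
rib 1462 (array([689.6, -35.5]), array([60.3, 14.6]), 11.21) 86.0348933263669
rib 611 (array([ 711.2, -113.6]), array([63.9, 10.1]), 88.87) 80.09017464330663
rib 958 (array([560.6,  12.2]), array([14.1, 64.2]), 83.78) 86.16050595766438
rib 708 (array([ 502.8, -178.3]), array([23.8, 82.7]), 72.93) 86.99568673591335
rib 730 (array([436.4,  -4.8]), array([63.6, 14.5]), 26.08) 85.99495147603574
dome 3568 (array([690.6, -34.9]), array([68.2, 69.2]), 0.7) wall pts centre [690.2 -32.4  57.8]
dome 11102 (array([553. , 258.4]), array([251.9, 203.5]), 1.77) wall pts centre [561.9 233.2  48.8]
dome 2610 (array([561.9,  12.3]), array([68.2, 67.6]), 87.82) wall pts centre [564.2  12.4  57.8]
dome 1069 (array([ 520.3, -183.8]), array([ 61.2, 122.8]), 36.01) wall pts centre [ 514.8 -170.9   54.7]
dome 521 (array([ 508.1, -278.4]), array([ 5.7, 51.2]), 77.9) wall pts centre [ 506.2 -278.    54. ]
dome 1929 (array([438.,  -5.]), array([66. , 69.1]), 15.84) wall pts centre [444.1  -5.7  57.1]
```

{"op": "apply_moves", "data": {
  "deltas": [
    {"claw": -0.1, "delta_pos": [0.18, 0.22, 5], "yaw": 0.055},
    {"claw": -0.1, "delta_pos": [0, 0, 5], "yaw": 0},
    {"claw": -0.1, "delta_pos": [0, 0, 4.2], "yaw": 0},
    {"claw": -0.1, "delta_pos": [0, 0, 2.0], "yaw": 0},
    {"claw": -0.1, "delta_pos": [0, 0, 0], "yaw": 0},
    {"claw": -0.1, "delta_pos": [0, 0, 0], "yaw": 0}
  ],
  "grip_force": 60
}}

```text
clock: 17.95
eef_pos: [561.1, 12.8, 238.5]
tcp_rot: [-3.141, -0.001, -0.09]
contact_force: [0.4, -0.3, 0.5]
opening: 0.549
grasp_force: 0.0
```

```bash
python3 st.py
```

```text
{'clock': np.float64(17.95), 'eef_pos': array([561.149,  12.76 , 238.492]), 'tcp_rot': array([-3.141e+00, -1.000e-03, -9.000e-02]), 'contact_force': array([ 0.378, -0.319,  0.545]), 'wrist_torque': array([0.021, 0.011, 0.031]), 'opening': np.float64(0.549), 'grasp_force': np.float64(0.0)} q6 1.68
```

{"op": "apply_moves", "data": {
  "deltas": [
    {"claw": 1, "delta_pos": [0, 0, 0], "yaw": 0},
    {"claw": 1, "delta_pos": [0, 0, 0], "yaw": 0},
    {"claw": 1, "delta_pos": [0, 0, 0], "yaw": 0},
    {"claw": 1, "delta_pos": [0, 0, 0], "yaw": 0},
    {"claw": 1, "delta_pos": [0, 0, 0], "yaw": 0}
  ]
}}

```text
clock: 18.58
eef_pos: [561.1, 12.7, 238.6]
tcp_rot: [-3.142, -0.001, -0.089]
contact_force: [-0.6, -1.5, 6.8]
opening: 0.148
grasp_force: 60.5
```

```bash
python3 st.py
```

```text
{'clock': np.float64(18.575), 'eef_pos': array([561.109,  12.661, 238.597]), 'tcp_rot': array([-3.142e+00, -1.000e-03, -8.900e-02]), 'contact_force': array([-0.58 , -1.492,  6.784]), 'wrist_torque': array([-0.013,  0.143, -0.03 ]), 'opening': np.float64(0.148), 'grasp_force': np.float64(60.546)} q6 1.68
```

{"op": "apply_moves", "data": {
  "deltas": [
    {"claw": 1, "delta_pos": [0, 0, -4], "yaw": 0},
    {"claw": 1, "delta_pos": [0, 0, -5.5], "yaw": 0},
    {"claw": 1, "delta_pos": [0, 0, -5.5], "yaw": 0},
    {"claw": 1, "delta_pos": [-0.95, 4.41, 0], "yaw": 0},
    {"claw": 1, "delta_pos": [-0.95, 4.41, 0], "yaw": 0},
    {"claw": 1, "delta_pos": [-0.95, 4.41, 0], "yaw": 0},
    {"claw": 1, "delta_pos": [-0.95, 4.41, 0], "yaw": 0},
    {"claw": 1, "delta_pos": [-0.95, 4.41, 0], "yaw": 0}
  ]
}}

```text
clock: 19.58
eef_pos: [493.0, -203.8, 387.8]
tcp_rot: [-3.142, -0.0, -0.089]
contact_force: [1.0, -0.4, -1.5]
opening: 0.147
grasp_force: 59.5
```

{"op": "apply_moves", "data": {
  "deltas": [
    {"claw": 1, "delta_pos": [0, 0, 0], "yaw": -0.173},
    {"claw": 1, "delta_pos": [0, 0, 0], "yaw": -0.173},
    {"claw": 1, "delta_pos": [0, 0, 0], "yaw": -0.173},
    {"claw": 1, "delta_pos": [0, 0, 0], "yaw": -0.173},
    {"claw": 1, "delta_pos": [0, 0, 0], "yaw": -0.173},
    {"claw": 1, "delta_pos": [0, 0, 0], "yaw": -0.173},
    {"claw": 1, "delta_pos": [0, 0, 0], "yaw": -0.173},
    {"claw": 1, "delta_pos": [0, 0, 0], "yaw": -0.173}
  ]
}}

```text
clock: 20.58
eef_pos: [493.6, -202.5, 387.6]
tcp_rot: [-3.141, -0.0, 1.3]
contact_force: [0.9, -0.1, -1.1]
opening: 0.152
grasp_force: 59.5
```

{"op": "apply_moves", "data": {
  "deltas": [
    {"claw": 1, "delta_pos": [0, 0, 0], "yaw": -0.173},
    {"claw": 1, "delta_pos": [0, 0, 0], "yaw": 0},
    {"claw": 1, "delta_pos": [0, 0, 0], "yaw": 0}
  ]
}}

```text
clock: 20.95
eef_pos: [493.7, -202.6, 387.7]
tcp_rot: [-3.141, -0.0, 1.464]
contact_force: [-0.2, -1.3, -1.8]
opening: 0.151
grasp_force: 59.5
```

Run:
```python
from rig import r
from h import *
s=r.sense(); f=r.grab_frame("wrist"); cv2.imwrite("pics/held.png",f["img"]); W=pts(f,s); H=hsv(f); Z=W[...,2]
print(s["clock"],s["eef_pos"],s["tcp_rot"],s["contact_force"],s["opening"],s["grasp_force"],s["qpos"][5])
print(go(s,494.6,-202.7,238.6+90,1.466))
zl=s["eef_pos"][2]-238.6
for lo,hi in((50,64),(79,92)):
    m=(Z>zl+lo)&(Z<zl+hi)&(H[...,1]<70)&(np.hypot(W[...,0]-494,W[...,1]+203)<70)
    for b in blobs(m,100): print(lo,b.sum(),rect(W[b][:,:2]),np.nanmedian(Z[b])-zl)
```

```text
20.95 [ 493.65262781 -202.59384683  387.66508842] [-3.14147013e+00 -6.66135823e-05  1.46396520e+00] [-0.16702995 -1.28113407 -1.76866893] 0.15063866932570294 59.50236439704895 -0.28544307230542404
(array([-0.  ,  0.1 ,  5.91]), 'yaw', np.float64(-0.002), 'q6', np.float64(-0.29))
50 5630 (array([ 494.4, -194.7]), array([54.2, 68.9]), 84.01) 58.15526935069832
79 4397 (array([ 491.5, -201. ]), array([62.5, 37.4]), 62.84) 86.14480856063867
```

View pics/held.png

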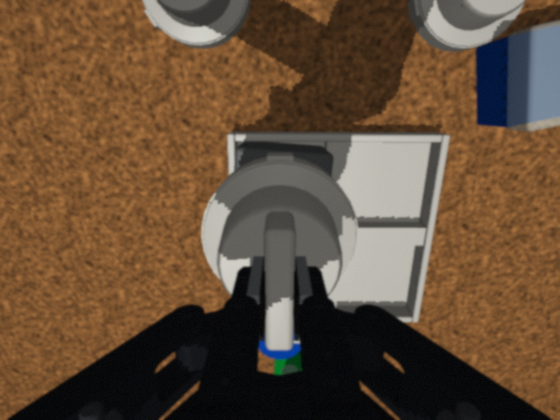

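The lid is held level over canister A, its rib at column 280 and running straight up the picture. I lower it now.

{"op": "apply_moves", "data": {
  "deltas": [
    {"claw": 1, "delta_pos": [-0.05, 0.1, 3], "yaw": 0},
    {"claw": 1, "delta_pos": [0, 0, 2], "yaw": 0},
    {"claw": 1, "delta_pos": [0, 0, 0.9], "yaw": 0},
    {"claw": 1, "delta_pos": [0, 0, 0], "yaw": 0}
  ]
}}

```text
clock: 21.5
eef_pos: [494.6, -203.2, 328.4]
tcp_rot: [-3.141, -0.0, 1.467]
contact_force: [-0.0, -0.6, -0.8]
opening: 0.147
grasp_force: 59.4
```

```bash
python3 st.py
```

```text
{'clock': np.float64(21.5), 'eef_pos': array([ 494.635, -203.209,  328.408]), 'tcp_rot': array([-3.141, -0.   ,  1.467]), 'contact_force': array([-0.024, -0.599, -0.804]), 'wrist_torque': array([ 0.017, -0.026, -0.018]), 'opening': np.float64(0.147), 'grasp_force': np.float64(59.414)} q6 -0.29
```

{"op": "apply_moves", "data": {
  "deltas": [
    {"claw": 1, "delta_pos": [0, 0, 0.3], "yaw": 0},
    {"claw": 1, "delta_pos": [0, 0, 0.3], "yaw": 0}
  ]
}}

```text
clock: 21.75
eef_pos: [494.9, -203.3, 323.2]
tcp_rot: [3.14, 0.0, 1.468]
contact_force: [-0.1, -0.4, -1.1]
opening: 0.143
grasp_force: 59.4
```

```bash
python3 st.py
```

```text
{'clock': np.float64(21.75), 'eef_pos': array([ 494.928, -203.334,  323.21 ]), 'tcp_rot': array([3.14 , 0.   , 1.468]), 'contact_force': array([-0.148, -0.425, -1.148]), 'wrist_torque': array([ 0.015,  0.042, -0.025]), 'opening': np.float64(0.143), 'grasp_force': np.float64(59.424)} q6 -0.29
```

{"op": "apply_moves", "data": {
  "deltas": [
    {"claw": 1, "delta_pos": [0, 0, 0.2], "yaw": 0},
    {"claw": 1, "delta_pos": [0, 0, 0.15], "yaw": 0},
    {"claw": 1, "delta_pos": [0, 0, 0], "yaw": 0}
  ]
}}

```text
clock: 22.12
eef_pos: [495.0, -203.4, 319.8]
tcp_rot: [3.14, 0.0, 1.468]
contact_force: [-0.3, -0.2, 6.7]
opening: 0.149
grasp_force: 60.6
```

```bash
python3 st.py
```

```text
{'clock': np.float64(22.125), 'eef_pos': array([ 495.003, -203.394,  319.842]), 'tcp_rot': array([3.14 , 0.   , 1.468]), 'contact_force': array([-0.319, -0.238,  6.652]), 'wrist_torque': array([0.047, 0.22 , 0.001]), 'opening': np.float64(0.149), 'grasp_force': np.float64(60.557)} q6 -0.29
```

{"op": "apply_moves", "data": {
  "deltas": [
    {"claw": 1, "delta_pos": [0, 0, 0.09], "yaw": 0},
    {"claw": 1, "delta_pos": [0, 0, 0], "yaw": 0},
    {"claw": 1, "delta_pos": [0, 0, 0], "yaw": 0.1},
    {"claw": 1, "delta_pos": [0, 0, 0], "yaw": 0.15},
    {"claw": 1, "delta_pos": [0, 0, 0], "yaw": 0.15}
  ]
}}

```text
clock: 22.75
eef_pos: [495.2, -203.5, 319.3]
tcp_rot: [3.14, -0.0, 1.063]
contact_force: [-0.4, 0.5, 7.4]
opening: 0.149
grasp_force: 60.6
```

```bash
python3 st.py
```

```text
{'clock': np.float64(22.75), 'eef_pos': array([ 495.187, -203.462,  319.267]), 'tcp_rot': array([ 3.14 , -0.   ,  1.063]), 'contact_force': array([-0.439,  0.474,  7.431]), 'wrist_torque': array([0.091, 0.184, 0.211]), 'opening': np.float64(0.149), 'grasp_force': np.float64(60.578)} q6 0.12
```

{"op": "apply_moves", "data": {
  "deltas": [
    {"claw": 1, "delta_pos": [0, 0, 0], "yaw": 0.15},
    {"claw": 1, "delta_pos": [0, 0, 0], "yaw": 0.15}
  ]
}}

```text
clock: 23.0
eef_pos: [495.3, -203.5, 319.3]
tcp_rot: [3.14, -0.001, 0.763]
contact_force: [0.7, -0.6, 6.7]
opening: 0.147
grasp_force: 60.6
```

```bash
python3 st.py
```

```text
{'clock': np.float64(23.0), 'eef_pos': array([ 495.25 , -203.463,  319.287]), 'tcp_rot': array([ 3.14e+00, -1.00e-03,  7.63e-01]), 'contact_force': array([ 0.698, -0.574,  6.667]), 'wrist_torque': array([0.028, 0.088, 0.161]), 'opening': np.float64(0.147), 'grasp_force': np.float64(60.581)} q6 0.42
```

{"op": "apply_moves", "data": {
  "deltas": [
    {"claw": 1, "delta_pos": [0, 0, 0], "yaw": 0.12},
    {"claw": 1, "delta_pos": [0, 0, 0], "yaw": 0.12}
  ]
}}

```text
clock: 23.25
eef_pos: [495.2, -203.4, 319.3]
tcp_rot: [3.14, -0.001, 0.524]
contact_force: [-0.6, -1.0, 7.8]
opening: 0.146
grasp_force: 60.6
```

```bash
python3 st.py
```

```text
{'clock': np.float64(23.25), 'eef_pos': array([ 495.23 , -203.442,  319.271]), 'tcp_rot': array([ 3.14e+00, -1.00e-03,  5.24e-01]), 'contact_force': array([-0.554, -1.028,  7.766]), 'wrist_torque': array([0.072, 0.067, 0.183]), 'opening': np.float64(0.146), 'grasp_force': np.float64(60.595)} q6 0.65
```

{"op": "apply_moves", "data": {
  "deltas": [
    {"claw": 1, "delta_pos": [0, 0, 0], "yaw": 0.14},
    {"claw": 1, "delta_pos": [0, 0, 0], "yaw": 0.14}
  ]
}}

```text
clock: 23.5
eef_pos: [495.3, -203.5, 319.3]
tcp_rot: [3.14, -0.002, 0.243]
contact_force: [0.3, -0.3, 7.5]
opening: 0.145
grasp_force: 60.6
```

```bash
python3 st.py
```

```text
{'clock': np.float64(23.5), 'eef_pos': array([ 495.269, -203.46 ,  319.307]), 'tcp_rot': array([ 3.14e+00, -2.00e-03,  2.43e-01]), 'contact_force': array([ 0.32 , -0.291,  7.509]), 'wrist_torque': array([0.097, 0.064, 0.113]), 'opening': np.float64(0.145), 'grasp_force': np.float64(60.617)} q6 0.93
```

{"op": "apply_moves", "data": {
  "deltas": [
    {"claw": 1, "delta_pos": [0, 0, 0], "yaw": 0.1},
    {"claw": 1, "delta_pos": [0, 0, 0], "yaw": 0.1}
  ]
}}

```text
clock: 23.75
eef_pos: [495.3, -203.5, 319.3]
tcp_rot: [3.141, -0.002, 0.045]
contact_force: [0.0, 0.0, 8.3]
opening: 0.145
grasp_force: 60.6
```

```bash
python3 st.py
```

```text
{'clock': np.float64(23.75), 'eef_pos': array([ 495.256, -203.47 ,  319.294]), 'tcp_rot': array([ 3.141e+00, -2.000e-03,  4.500e-02]), 'contact_force': array([0.016, 0.031, 8.284]), 'wrist_torque': array([-0.   ,  0.084,  0.17 ]), 'opening': np.float64(0.145), 'grasp_force': np.float64(60.629)} q6 1.13
```

{"op": "apply_moves", "data": {
  "deltas": [
    {"claw": 1, "delta_pos": [0, 0, 0], "yaw": 0.05},
    {"claw": 1, "delta_pos": [0, 0, 0], "yaw": 0.05},
    {"claw": 1, "delta_pos": [0, 0, 0], "yaw": 0.04}
  ]
}}

```text
clock: 24.12
eef_pos: [495.2, -203.5, 319.3]
tcp_rot: [3.141, -0.002, -0.093]
contact_force: [-0.7, 0.1, 7.7]
opening: 0.142
grasp_force: 60.6
```

```bash
python3 st.py
```

```text
{'clock': np.float64(24.125), 'eef_pos': array([ 495.247, -203.494,  319.302]), 'tcp_rot': array([ 3.141e+00, -2.000e-03, -9.300e-02]), 'contact_force': array([-0.66 ,  0.072,  7.682]), 'wrist_torque': array([0.026, 0.066, 0.117]), 'opening': np.float64(0.142), 'grasp_force': np.float64(60.635)} q6 1.27
```

{"op": "apply_moves", "data": {
  "deltas": [
    {"claw": 1, "delta_pos": [0, 0, 0], "yaw": 0.05}
  ]
}}

```text
clock: 24.25
eef_pos: [495.3, -203.5, 319.3]
tcp_rot: [3.141, -0.002, -0.144]
contact_force: [-0.1, -0.5, 7.8]
opening: 0.149
grasp_force: 60.6
```

```bash
python3 st.py
```

```text
{'clock': np.float64(24.25), 'eef_pos': array([ 495.265, -203.486,  319.301]), 'tcp_rot': array([ 3.141e+00, -2.000e-03, -1.440e-01]), 'contact_force': array([-0.067, -0.454,  7.846]), 'wrist_torque': array([0.028, 0.004, 0.204]), 'opening': np.float64(0.149), 'grasp_force': np.float64(60.636)} q6 1.32
```

{"op": "apply_moves", "data": {
  "deltas": [
    {"claw": 1, "delta_pos": [0, 0, 0], "yaw": 0.05}
  ]
}}

```text
clock: 24.38
eef_pos: [495.3, -203.5, 319.3]
tcp_rot: [3.141, -0.002, -0.194]
contact_force: [-0.2, -0.5, 7.6]
opening: 0.153
grasp_force: 60.6
```

```bash
python3 st.py
```

```text
{'clock': np.float64(24.375), 'eef_pos': array([ 495.273, -203.475,  319.281]), 'tcp_rot': array([ 3.141e+00, -2.000e-03, -1.940e-01]), 'contact_force': array([-0.24 , -0.496,  7.614]), 'wrist_torque': array([0.064, 0.037, 0.135]), 'opening': np.float64(0.153), 'grasp_force': np.float64(60.638)} q6 1.37
```

{"op": "apply_moves", "data": {
  "deltas": [
    {"claw": 1, "delta_pos": [0, 0, 0], "yaw": 0.04},
    {"claw": 1, "delta_pos": [0, 0, 0], "yaw": 0}
  ]
}}

```text
clock: 24.62
eef_pos: [495.3, -203.4, 319.3]
tcp_rot: [3.141, -0.002, -0.233]
contact_force: [0.1, -0.3, 6.9]
opening: 0.15
grasp_force: 60.7
```

```bash
python3 st.py
```

```text
{'clock': np.float64(24.625), 'eef_pos': array([ 495.299, -203.426,  319.321]), 'tcp_rot': array([ 3.141e+00, -2.000e-03, -2.330e-01]), 'contact_force': array([ 0.054, -0.287,  6.93 ]), 'wrist_torque': array([ 0.117, -0.041,  0.121]), 'opening': np.float64(0.15), 'grasp_force': np.float64(60.661)} q6 1.41
```

{"op": "apply_moves", "data": {
  "deltas": [
    {"claw": 1, "delta_pos": [0, 0, 0], "yaw": 0.04},
    {"claw": 1, "delta_pos": [0, 0, 0], "yaw": 0}
  ]
}}

```text
clock: 24.88
eef_pos: [495.4, -203.3, 319.3]
tcp_rot: [3.141, -0.002, -0.271]
contact_force: [0.7, 1.0, 7.6]
opening: 0.149
grasp_force: 61.6
```

```bash
python3 st.py
python3 - <<'E'
from rig import r
from h import *
s=r.sense(); f=r.grab_frame("wrist"); cv2.imwrite("pics/lock1.png",f["img"])
E
```

```text
{'clock': np.float64(24.875), 'eef_pos': array([ 495.398, -203.304,  319.31 ]), 'tcp_rot': array([ 3.141e+00, -2.000e-03, -2.710e-01]), 'contact_force': array([0.673, 0.97 , 7.561]), 'wrist_torque': array([ 0.318, -0.117,  1.06 ]), 'opening': np.float64(0.149), 'grasp_force': np.float64(61.633)} q6 1.45
```

View pics/lock1.png

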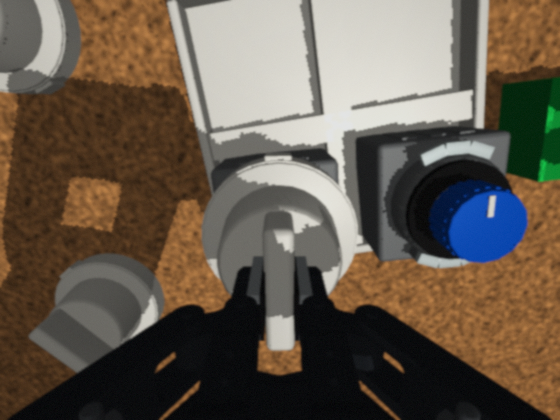

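Lid A's rib now lies along the body edge and the visible lug at (278,158), and the torque shows the stop. I ease the press and then lift.

{"op": "apply_moves", "data": {
  "deltas": [
    {"claw": 1, "delta_pos": [0, 0, -0.15], "yaw": 0},
    {"claw": 1, "delta_pos": [0, 0, 0], "yaw": 0}
  ],
  "grip_force": 85
}}

```text
clock: 25.18
eef_pos: [495.1, -203.3, 319.9]
tcp_rot: [3.141, -0.001, -0.271]
contact_force: [4.2, -0.4, -1.5]
opening: 0.143
grasp_force: 86.1
```

```bash
python3 st.py
```

```text
{'clock': np.float64(25.175), 'eef_pos': array([ 495.11 , -203.288,  319.912]), 'tcp_rot': array([ 3.141e+00, -1.000e-03, -2.710e-01]), 'contact_force': array([ 4.185, -0.424, -1.502]), 'wrist_torque': array([-0.003, -0.8  ,  1.118]), 'opening': np.float64(0.143), 'grasp_force': np.float64(86.085)} q6 1.45
```

{"op": "apply_moves", "data": {
  "deltas": [
    {"claw": 1, "delta_pos": [0, 0, -0.5], "yaw": 0},
    {"claw": 1, "delta_pos": [0, 0, -1], "yaw": 0},
    {"claw": 1, "delta_pos": [0, 0, 0], "yaw": 0}
  ]
}}

```text
clock: 25.55
eef_pos: [494.5, -203.3, 335.6]
tcp_rot: [-3.142, 0.0, -0.273]
contact_force: [-0.3, 0.0, -0.6]
opening: 0.141
grasp_force: 85.7
```

```bash
python3 st.py
```

```text
{'clock': np.float64(25.55), 'eef_pos': array([ 494.484, -203.298,  335.649]), 'tcp_rot': array([-3.142,  0.   , -0.273]), 'contact_force': array([-0.315,  0.037, -0.634]), 'wrist_torque': array([0.028, 0.21 , 0.382]), 'opening': np.float64(0.141), 'grasp_force': np.float64(85.736)} q6 1.45
```

Run:
```python
from rig import r
from h import *
s=r.sense(); f=r.grab_frame("wrist"); f2=r.grab_frame("side")
a=f["img"]; b=cv2.resize(f2["img"][130:250,270:430],None,fx=3.5,fy=3.5)
cv2.imwrite("pics/l2.png",cv2.resize(np.hstack([a,b[:, :560]]),(800,300)))
W=pts(f,s); print("dome z",np.nanmedian(W[220:240,230:250,2]),"rib",W[230:240,280,2])
x,y,z=[W[...,i] for i in range(3)]
for zz in range(60,180,6):
    print(zz,((abs(z-zz)<3)&(np.hypot(x-495,y+203)<75)).sum(),end="; ")
```

```text
dome z 155.35582045686192 rib [181.65454656 182.81656249 182.61094802 183.89716578 182.72431454
 182.99415551 183.29934191 183.02052797 183.92296085 184.02045361]
60 170; 66 183; 72 247; 78 175; 84 116; 90 681; 96 19; 102 127; 108 133; 114 393; 120 5680; 126 335; 132 356; 138 388; 144 420; 150 644; 156 5084; 162 110; 168 270; 174 427;
```

View pics/l2.png

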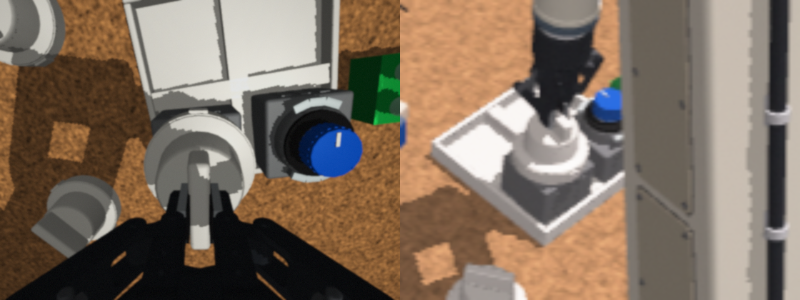

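The pictures show canister A's body raised about 15 mm with its lid (body top at z≈90). It is carried, so I go on towards the case.

{"op": "apply_moves", "data": {
  "deltas": [
    {"claw": 1, "delta_pos": [0, 0, -2], "yaw": 0},
    {"claw": 1, "delta_pos": [0, 0, -4], "yaw": 0},
    {"claw": 1, "delta_pos": [0, 0, -3.5], "yaw": 0},
    {"claw": 1, "delta_pos": [-0.6, -3.2, 0], "yaw": 0},
    {"claw": 1, "delta_pos": [-0.6, -3.2, 0], "yaw": 0},
    {"claw": 1, "delta_pos": [-0.6, -3.2, 0], "yaw": 0},
    {"claw": 1, "delta_pos": [-0.6, -3.2, 0], "yaw": 0},
    {"claw": 1, "delta_pos": [-0.6, -3.2, 0], "yaw": 0}
  ]
}}

```text
clock: 26.65
eef_pos: [508.5, -40.0, 429.8]
tcp_rot: [-3.141, 0.001, -0.273]
contact_force: [-0.3, -0.1, -4.5]
opening: 0.142
grasp_force: 84.8
```

{"op": "apply_moves", "data": {
  "deltas": [
    {"claw": 1, "delta_pos": [-0.6, -3.2, 0], "yaw": 0},
    {"claw": 1, "delta_pos": [-0.6, -3.2, 0], "yaw": 0},
    {"claw": 1, "delta_pos": [-0.6, -3.2, 0], "yaw": 0},
    {"claw": 1, "delta_pos": [0, 0, 0], "yaw": -0.1},
    {"claw": 1, "delta_pos": [0, 0, 0], "yaw": -0.1},
    {"claw": 1, "delta_pos": [0, 0, 0], "yaw": -0.1},
    {"claw": 1, "delta_pos": [0, 0, 0], "yaw": 0},
    {"claw": 1, "delta_pos": [0, 0, 0], "yaw": 0}
  ]
}}

```text
clock: 27.65
eef_pos: [517.1, 56.2, 429.8]
tcp_rot: [-3.141, 0.0, 0.025]
contact_force: [0.1, -0.5, -4.8]
opening: 0.142
grasp_force: 84.8
```

```bash
python3 st.py;  python3 - <<'E'
from rig import r
from h import *
s=r.sense(); f=r.grab_frame("wrist"); np.savez("w5.npz",**f); cv2.imwrite("pics/w5.png",f["img"])
W=pts(f,s); x,y,z=[W[...,i] for i in range(3)]; V=f["img"].max(2)
top=(z>47)&(z<62)&(V<90)&(y>140)&(y<440)&(x>400)&(x<700)
for b in blobs(top,300): print("top",b.sum(),rect(W[b][:,:2]),W[b][:,:2].min(0),W[b][:,:2].max(0))
fl=(z<20)&(V<90)&(y>160)&(y<420)&(x>420)&(x<680)
for b in blobs(fl,300): print("floor",b.sum(),rect(W[b][:,:2]),np.nanmedian(z[b]))
body=(np.hypot(x-s["eef_pos"][0],y-s["eef_pos"][1])<80)&(z>150)&(z<200)
for zz in range(150,290,5): print(zz,((np.hypot(x-s["eef_pos"][0],y-s["eef_pos"][1])<75)&(abs(z-zz)<2.5)).sum(),end="; ")
E
```

```text
{'clock': np.float64(27.65), 'eef_pos': array([517.136,  56.169, 429.789]), 'tcp_rot': array([-3.141,  0.   ,  0.025]), 'contact_force': array([ 0.15 , -0.455, -4.834]), 'wrist_torque': array([-0.024,  0.024, -0.053]), 'opening': np.float64(0.142), 'grasp_force': np.float64(84.837)} q6 1.65
top 9551 (array([552.1, 280.2]), array([254.2, 246.7]), 1.9) [421.46600961 153.10446392] [682.59144214 399.2475786 ]
floor 794 (array([559.4, 163.3]), array([236.6,  11.4]), 2.82) 3.7452316248639477
floor 7795 (array([612.9, 234.3]), array([102.7,  92.8]), 1.98) 6.699957092103887
floor 5443 (array([608.4, 356.3]), array([102.5,  84.7]), 2.0) 6.704087417313019
floor 5034 (array([487.8, 352.6]), array([98.5, 84.3]), 2.29) 6.89534264129091
floor 5558 (array([492.1, 229.6]), array([98.9, 92.3]), 2.46) 6.744713119320863
150 72; 155 80; 160 74; 165 77; 170 83; 175 118; 180 97; 185 639; 190 16; 195 87; 200 111; 205 128; 210 894; 215 5170; 220 278; 225 297; 230 316; 235 344; 240 371; 245 661; 250 5020; 255 93; 260 149; 265 307; 270 383; 275 2481; 280 1734; 285 421;
```

View pics/w5.png

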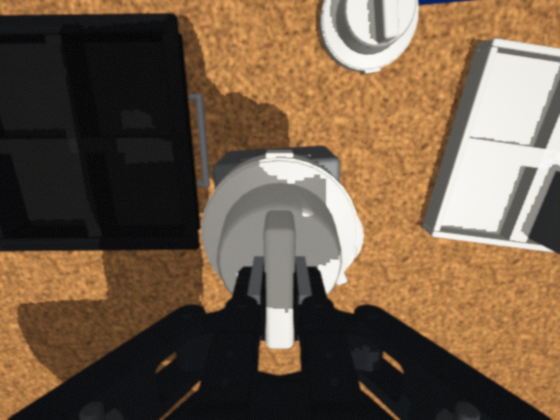

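The picture shows canister A hanging level below the rib at (280,270), the case at left with its inner edge near column 195, a lid at (370,25), and the rack at right. I check the hang of the body against the tool and measure the case from this same frame.

Run:
```python
from rig import r
from h import *
s=r.sense(); f=dict(np.load("w5.npz")); W=pts(f,s); x,y,z=[W[...,i] for i in range(3)]
b=(abs(z-185.5)<4)&(np.hypot(x-s["eef_pos"][0],y-s["eef_pos"][1])<75)
p=W[b]; print(p.min(0),p.max(0))
bins=np.arange(p[:,1].min()+6,p[:,1].max()-6,5)
e=np.array([[yy,np.percentile(p[abs(p[:,1]-yy)<2.5,0],97)] for yy in bins if (abs(p[:,1]-yy)<2.5).sum()>4]); 
k=np.polyfit(e[:,0],e[:,1],1); print("edge slope",k[0],"edge x at tcp y",np.polyval(k,s["eef_pos"][1])-s["eef_pos"][0], "tool yaw",s["tcp_rot"][2])
print("mid y of strip - tcp",(p[:,1].min()+p[:,1].max())/2-s["eef_pos"][1])
print(go(s,607.8,347.6,430,0.037))
```

```text
[541.81841419  15.22233576 181.52042832] [566.49050315 104.38761315 187.92671551]
edge slope -0.08474464071950741 edge x at tcp y 46.05422676677097 tool yaw 0.025579505446166495
mid y of strip - tcp 3.6419122275405726
(array([ 9.80e+00, -2.89e+01, -2.00e-02]), 'yaw', np.float64(-0.011), 'q6', np.float64(1.65))
```

{"op": "apply_moves", "data": {
  "deltas": [
    {"claw": 1, "delta_pos": [1.39, -4.13, 0], "yaw": 0},
    {"claw": 1, "delta_pos": [1.39, -4.13, 0], "yaw": 0},
    {"claw": 1, "delta_pos": [1.39, -4.13, 0], "yaw": 0},
    {"claw": 1, "delta_pos": [1.39, -4.13, 0], "yaw": 0},
    {"claw": 1, "delta_pos": [1.39, -4.13, 0], "yaw": 0},
    {"claw": 1, "delta_pos": [1.39, -4.13, 0], "yaw": 0},
    {"claw": 1, "delta_pos": [1.39, -4.13, 0], "yaw": 0.048},
    {"claw": 1, "delta_pos": [0, 0, 0], "yaw": 0}
  ]
}}

```text
clock: 28.7
eef_pos: [606.8, 350.7, 429.1]
tcp_rot: [-3.141, 0.0, -0.02]
contact_force: [-0.2, 0.1, -4.3]
opening: 0.142
grasp_force: 84.9
```

{"op": "apply_moves", "data": {
  "deltas": [
    {"claw": 1, "delta_pos": [0, 0, 2], "yaw": 0},
    {"claw": 1, "delta_pos": [0, 0, 1.5], "yaw": 0},
    {"claw": 1, "delta_pos": [0, 0, 0], "yaw": 0},
    {"claw": 1, "delta_pos": [0, 0, 0], "yaw": 0}
  ]
}}

```text
clock: 29.2
eef_pos: [606.7, 347.5, 394.9]
tcp_rot: [-3.142, -0.0, -0.021]
contact_force: [0.7, -0.4, -4.2]
opening: 0.141
grasp_force: 84.9
```

```bash
cat > place.py <<'E'
import sys
from rig import r
from h import *
s=r.sense(); f=r.grab_frame("wrist"); cv2.imwrite("pics/place%d.png"%(s["clock"]*10),f["img"])
print(s["eef_pos"],s["tcp_rot"],s["contact_force"],s["wrist_torque"])
tx,ty=map(float,sys.argv[1:3]); print(go(s,tx,ty,320.6,-0.023))
W=pts(f,s); x,y,z=[W[...,i] for i in range(3)]; V=f["img"].max(2)
fl=(z<20)&(V<90)&(y>160)&(y<420)&(x>420)&(x<680)
for b in blobs(fl,300): print("floor",b.sum(),rect(W[b][:,:2]),W[b][:,:2].min(0),W[b][:,:2].max(0))
zb=s["eef_pos"][2]-320.6+76
b=(abs(z-zb)<5)&(np.hypot(x-s["eef_pos"][0],y-s["eef_pos"][1])<75); p=W[b]
bins=np.arange(p[:,1].min()+6,p[:,1].max()-6,5)
e=np.array([[q,np.percentile(p[abs(p[:,1]-q)<2.5,0],97)] for q in bins if (abs(p[:,1]-q)<2.5).sum()>4])
k=np.polyfit(e[:,0],e[:,1],1); print("body z",zb,"edge",k[0],np.polyval(k,s["eef_pos"][1]),p.min(0),p.max(0))
E
python3 place.py 606.9 347.6
```

```text
[606.68295073 347.45896714 394.90629273] [-3.14156630e+00 -4.64614892e-05 -2.09010690e-02] [ 0.68528695 -0.38339498 -4.15714941] [-0.00631956 -0.05616242 -0.02314332]
(array([ 0.02, -0.01,  7.43]), 'yaw', np.float64(0.002), 'q6', np.float64(2.11))
floor 7227 (array([611.1, 223.4]), array([99.8, 95.1]), 2.28) [560.51598329 174.58979502] [662.85054075 271.9314492 ]
floor 977 (array([650.2, 347.4]), array([ 12. , 102.3]), 1.85) [643.01626916 296.12179692] [657.75168715 398.73030284]
floor 4670 (array([487.7, 220.1]), array([90.1, 97.4]), 2.3) [441.09353783 169.64945354] [534.64067665 266.99632679]
body z 150.30629273055496 edge -0.03832732215176546 652.7125896201946 [633.33399646 304.02333344 145.34815857] [654.33441951 394.18211007 152.92576124]
```

{"op": "apply_moves", "data": {
  "deltas": [
    {"claw": 1, "delta_pos": [0, 0, 2.0], "yaw": 0},
    {"claw": 1, "delta_pos": [0, 0, 1.5], "yaw": 0},
    {"claw": 1, "delta_pos": [0, 0, 1], "yaw": 0},
    {"claw": 1, "delta_pos": [0, 0, 0], "yaw": 0}
  ]
}}

```text
clock: 29.75
eef_pos: [606.2, 347.8, 348.2]
tcp_rot: [3.14, 0.002, -0.02]
contact_force: [-0.1, 0.2, -4.6]
opening: 0.139
grasp_force: 84.9
```

```bash
python3 st.py
```

```text
{'clock': np.float64(29.75), 'eef_pos': array([606.213, 347.79 , 348.248]), 'tcp_rot': array([ 3.14e+00,  2.00e-03, -2.00e-02]), 'contact_force': array([-0.065,  0.222, -4.643]), 'wrist_torque': array([0.016, 0.01 , 0.025]), 'opening': np.float64(0.139), 'grasp_force': np.float64(84.9)} q6 2.11
```

{"op": "apply_moves", "data": {
  "deltas": [
    {"claw": 1, "delta_pos": [0, 0, 1.3], "yaw": 0},
    {"claw": 1, "delta_pos": [0, 0, 1], "yaw": 0},
    {"claw": 1, "delta_pos": [0, 0, 0.3], "yaw": 0},
    {"claw": 1, "delta_pos": [0, 0, 0], "yaw": 0}
  ]
}}

```text
clock: 30.25
eef_pos: [606.5, 347.9, 323.5]
tcp_rot: [3.141, 0.0, -0.02]
contact_force: [-0.2, -0.3, -4.2]
opening: 0.143
grasp_force: 84.9
```

```bash
python3 st.py
```

```text
{'clock': np.float64(30.25), 'eef_pos': array([606.508, 347.891, 323.489]), 'tcp_rot': array([ 3.141,  0.   , -0.02 ]), 'contact_force': array([-0.25 , -0.339, -4.219]), 'wrist_torque': array([ 0.019, -0.018,  0.081]), 'opening': np.float64(0.143), 'grasp_force': np.float64(84.895)} q6 2.11
```

{"op": "apply_moves", "data": {
  "deltas": [
    {"claw": 1, "delta_pos": [0, 0, 0.15], "yaw": 0},
    {"claw": 1, "delta_pos": [0, 0, 0.1], "yaw": 0},
    {"claw": 1, "delta_pos": [0, 0, 0], "yaw": 0}
  ]
}}

```text
clock: 30.62
eef_pos: [606.6, 348.0, 321.6]
tcp_rot: [-3.141, -0.001, -0.02]
contact_force: [0.9, 0.0, -3.5]
opening: 0.143
grasp_force: 85.1
```

```bash
python3 st.py
```

```text
{'clock': np.float64(30.625), 'eef_pos': array([606.624, 347.975, 321.632]), 'tcp_rot': array([-3.141e+00, -1.000e-03, -2.000e-02]), 'contact_force': array([ 0.931,  0.017, -3.458]), 'wrist_torque': array([-0.021, -0.067, -0.039]), 'opening': np.float64(0.143), 'grasp_force': np.float64(85.086)} q6 2.11
```

{"op": "apply_moves", "data": {
  "deltas": [
    {"claw": 1, "delta_pos": [0, 0, 0.08], "yaw": 0},
    {"claw": 1, "delta_pos": [0, 0, 0], "yaw": 0}
  ]
}}

```text
clock: 30.88
eef_pos: [606.9, 348.0, 321.4]
tcp_rot: [-3.141, -0.001, -0.02]
contact_force: [1.9, -1.8, 2.3]
opening: 0.144
grasp_force: 85.9
```

```bash
python3 st.py
```

```text
{'clock': np.float64(30.875), 'eef_pos': array([606.91 , 347.989, 321.386]), 'tcp_rot': array([-3.141e+00, -1.000e-03, -2.000e-02]), 'contact_force': array([ 1.922, -1.775,  2.26 ]), 'wrist_torque': array([-0.202, -0.002,  0.039]), 'opening': np.float64(0.144), 'grasp_force': np.float64(85.93)} q6 2.11
```

{"op": "apply_moves", "data": {
  "deltas": [
    {"claw": 0, "delta_pos": [0, 0, 0], "yaw": 0},
    {"claw": 0, "delta_pos": [0, 0, 0], "yaw": 0},
    {"claw": 0, "delta_pos": [0, 0, 0], "yaw": 0},
    {"claw": 0, "delta_pos": [0, 0, -3], "yaw": 0},
    {"claw": 0, "delta_pos": [0, 0, -5], "yaw": 0},
    {"claw": 0, "delta_pos": [0, 0, -4], "yaw": 0},
    {"claw": 0, "delta_pos": [0, 0, 0], "yaw": 0}
  ]
}}

```text
clock: 31.75
eef_pos: [607.2, 348.4, 444.7]
tcp_rot: [-3.138, -0.006, -0.02]
contact_force: [0.3, -0.3, 0.1]
opening: 0.5
grasp_force: 0.0
```

Run:
```python
from rig import r
from h import *
s=r.sense(); print(s["eef_pos"]); f=r.grab_frame("wrist"); cv2.imwrite("pics/placedA.png",f["img"])
W=pts(f,s); x,y,z=[W[...,i] for i in range(3)]; H=hsv(f); q=np.hypot(x-607,y-348)<60
for lo,hi in((160,176),(132,148),(70,80)):
    m=q&(z>lo)&(z<hi)
    if m.sum()>50: print(lo,m.sum(),rect(W[m][:,:2]),np.nanmedian(z[m]))
```

```text
[607.16032048 348.36896775 444.71960377]
160 1234 (array([610.1, 348.1]), array([13.9, 62.9]), 88.68) 168.12549567491894
132 3140 (array([610.4, 348.2]), array([67.8, 68.7]), 0.78) 140.31557609636945
70 256 (array([610.1, 348.6]), array([88.4, 89.6]), 1.89) 75.73880824156743
```

{"op": "apply_moves", "data": {
  "deltas": [
    {"claw": -0.2, "delta_pos": [-2.3, 5.1, 0.6], "yaw": 0},
    {"claw": -0.2, "delta_pos": [-2.3, 5.1, 0.6], "yaw": 0},
    {"claw": -0.2, "delta_pos": [-2.3, 5.1, 0.6], "yaw": 0},
    {"claw": -0.2, "delta_pos": [-2.3, 5.1, 0.6], "yaw": 0},
    {"claw": -0.2, "delta_pos": [-2.3, 5.1, 0.6], "yaw": 0},
    {"claw": -0.2, "delta_pos": [-2.3, 5.1, 0.6], "yaw": 0},
    {"claw": -0.2, "delta_pos": [-2.3, 5.1, 0.6], "yaw": 0},
    {"claw": -0.2, "delta_pos": [0, 0, 0], "yaw": -0.16}
  ]
}}

```text
clock: 32.8
eef_pos: [435.9, -8.2, 396.6]
tcp_rot: [-3.142, 0.004, 0.139]
contact_force: [0.4, 0.4, -0.6]
opening: 0.606
grasp_force: 0.0
```

{"op": "apply_moves", "data": {
  "deltas": [
    {"claw": -0.2, "delta_pos": [0, 0, 0], "yaw": -0.16},
    {"claw": -0.2, "delta_pos": [0, 0, 0], "yaw": -0.15},
    {"claw": -0.2, "delta_pos": [0, 0, 0], "yaw": 0},
    {"claw": -0.2, "delta_pos": [0, 0, 0], "yaw": 0}
  ]
}}

```text
clock: 33.3
eef_pos: [438.1, -5.7, 397.8]
tcp_rot: [-3.141, 0.001, 0.447]
contact_force: [-0.1, 0.6, 0.1]
opening: 0.6
grasp_force: 0.0
```

```bash
python3 lids.py
```

```text
33.3 [438.07153365  -5.68290394 397.82592254] [-3.14101176e+00  1.11871283e-03  4.46665127e-01]
rib 951 (array([435.6,  -4.7]), array([64.3, 13.5]), 25.93) 86.16672554394006
rib 705 (array([ 470.6, -290.6]), array([65.9, 14.7]), 12.14) 85.91251441770754
dome 5011 (array([486.3, 222.8]), array([117.4, 136.6]), 2.84) wall pts centre [465.7 211.9  49.6]
dome 2600 (array([436.7,  -4.5]), array([68.1, 67.9]), 26.79) wall pts centre [439.   -3.5  57.7]
dome 1214 (array([ 486.2, -276.8]), array([92.7, 20.3]), 1.13) wall pts centre [ 490.1 -275.4   54.6]
dome 483 (array([79.6, 18. ]), array([10.5, 50.4]), 4.71) wall pts centre [80.1 20.4 54. ]
```

View pics/placedA.png

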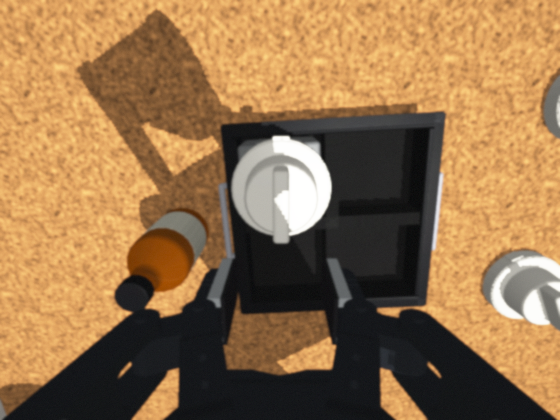

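Canister A stands in the case cell at (281,188), upright and fully down (rib top at 168 mm); the lid at right (540,290) is the next one. I pick it up.

{"op": "apply_moves", "data": {
  "deltas": [
    {"claw": -0.2, "delta_pos": [-0.1, -0.18, 5], "yaw": 0},
    {"claw": -0.2, "delta_pos": [0, 0, 5], "yaw": 0},
    {"claw": -0.2, "delta_pos": [0, 0, 4], "yaw": 0},
    {"claw": -0.2, "delta_pos": [0, 0, 1.9], "yaw": 0},
    {"claw": -0.2, "delta_pos": [0, 0, 0], "yaw": 0},
    {"claw": -0.2, "delta_pos": [0, 0, 0], "yaw": 0}
  ],
  "grip_force": 60
}}

```text
clock: 34.1
eef_pos: [437.0, -4.5, 240.1]
tcp_rot: [3.141, -0.001, 0.449]
contact_force: [0.0, 0.5, 0.4]
opening: 0.599
grasp_force: 0.0
```

{"op": "apply_moves", "data": {
  "deltas": [
    {"claw": 1, "delta_pos": [0, 0, 0], "yaw": 0},
    {"claw": 1, "delta_pos": [0, 0, 0], "yaw": 0},
    {"claw": 1, "delta_pos": [0, 0, 0], "yaw": 0},
    {"claw": 1, "delta_pos": [0, 0, 0], "yaw": 0},
    {"claw": 1, "delta_pos": [0, 0, 0], "yaw": 0},
    {"claw": 1, "delta_pos": [0, 0, 0], "yaw": 0}
  ]
}}

```text
clock: 34.85
eef_pos: [437.1, -4.5, 240.4]
tcp_rot: [3.141, -0.001, 0.45]
contact_force: [-1.7, 0.6, 8.3]
opening: 0.153
grasp_force: 59.2
```

```bash
python3 st.py
```

```text
{'clock': np.float64(34.85), 'eef_pos': array([437.061,  -4.537, 240.41 ]), 'tcp_rot': array([ 3.141e+00, -1.000e-03,  4.500e-01]), 'contact_force': array([-1.692,  0.594,  8.259]), 'wrist_torque': array([0.092, 0.212, 0.029]), 'opening': np.float64(0.153), 'grasp_force': np.float64(59.248)} q6 1.11
```

{"op": "apply_moves", "data": {
  "deltas": [
    {"claw": 1, "delta_pos": [0, 0, -4], "yaw": 0},
    {"claw": 1, "delta_pos": [0, 0, -5.5], "yaw": 0},
    {"claw": 1, "delta_pos": [0, 0, -5.5], "yaw": 0},
    {"claw": 1, "delta_pos": [-1.38, 4.33, 0], "yaw": 0},
    {"claw": 1, "delta_pos": [-1.38, 4.33, 0], "yaw": 0},
    {"claw": 1, "delta_pos": [-1.38, 4.33, 0], "yaw": 0},
    {"claw": 1, "delta_pos": [-1.38, 4.33, 0], "yaw": 0},
    {"claw": 1, "delta_pos": [-1.38, 4.33, 0], "yaw": 0}
  ]
}}

```text
clock: 35.85
eef_pos: [468.5, -231.0, 389.8]
tcp_rot: [3.141, -0.0, 0.45]
contact_force: [1.4, -0.8, -2.0]
opening: 0.15
grasp_force: 59.1
```

{"op": "apply_moves", "data": {
  "deltas": [
    {"claw": 1, "delta_pos": [-1.38, 4.33, 0], "yaw": 0},
    {"claw": 1, "delta_pos": [-1.38, 4.33, 0], "yaw": 0},
    {"claw": 1, "delta_pos": [0, 0, 0], "yaw": -0.16},
    {"claw": 1, "delta_pos": [0, 0, 0], "yaw": -0.16},
    {"claw": 1, "delta_pos": [0, 0, 0], "yaw": -0.16},
    {"claw": 1, "delta_pos": [0, 0, 0], "yaw": -0.16},
    {"claw": 1, "delta_pos": [0, 0, 0], "yaw": -0.16},
    {"claw": 1, "delta_pos": [0, 0, 0], "yaw": -0.16}
  ]
}}

```text
clock: 36.85
eef_pos: [481.2, -319.4, 389.7]
tcp_rot: [3.142, 0.0, 1.415]
contact_force: [0.3, 0.3, -1.6]
opening: 0.15
grasp_force: 59.1
```

{"op": "apply_moves", "data": {
  "deltas": [
    {"claw": 1, "delta_pos": [0, 0, 0], "yaw": 0},
    {"claw": 1, "delta_pos": [0, 0, 0], "yaw": 0}
  ]
}}

```text
clock: 37.1
eef_pos: [481.4, -319.5, 389.6]
tcp_rot: [3.142, 0.0, 1.406]
contact_force: [-0.7, -0.2, -0.8]
opening: 0.152
grasp_force: 59.2
```

Run:
```python
from rig import r
from h import *
s=r.sense(); f=r.grab_frame("wrist"); cv2.imwrite("pics/held2.png",f["img"]); W=pts(f,s); H=hsv(f); Z=W[...,2]; p=s["eef_pos"]
print(s["clock"],p,s["tcp_rot"],s["contact_force"],s["opening"],s["grasp_force"],s["qpos"][5])
print(go(s,482,-319.6,240.4+90,1.41))
zl=p[2]-240.4
for lo,hi in((50,64),):
    m=(Z>zl+lo)&(Z<zl+hi)&(H[...,1]<70)&(np.hypot(W[...,0]-p[0],W[...,1]-p[1])<70)
    for b in blobs(m,100): print(lo,b.sum(),rect(W[b][:,:2]),W[b].max(0),np.nanmedian(Z[b])-zl)
```

```text
37.1 [ 481.35226114 -319.47568815  389.57873226] [3.14151506e+00 3.72263693e-05 1.40624767e+00] [-0.7311223  -0.21738665 -0.80815334] 0.15231147145581447 59.15896654129028 -0.4239952233003013
(array([-0.  ,  0.07,  5.92]), 'yaw', np.float64(-0.004), 'q6', np.float64(-0.42))
50 5427 (array([ 482.3, -312.6]), array([54.3, 68.4]), 80.82) [ 515.49276561 -285.40534976  213.15316138] 58.115352169583645
```

{"op": "apply_moves", "data": {
  "deltas": [
    {"claw": 1, "delta_pos": [0, 0.03, 3], "yaw": 0},
    {"claw": 1, "delta_pos": [0, 0, 2], "yaw": 0},
    {"claw": 1, "delta_pos": [0, 0, 0.9], "yaw": 0},
    {"claw": 1, "delta_pos": [0, 0, 0], "yaw": 0}
  ]
}}

```text
clock: 37.65
eef_pos: [481.7, -319.5, 330.2]
tcp_rot: [-3.141, -0.0, 1.409]
contact_force: [-0.3, 1.4, -1.6]
opening: 0.149
grasp_force: 59.1
```

```bash
python3 st.py
```

```text
{'clock': np.float64(37.65), 'eef_pos': array([ 481.71 , -319.536,  330.21 ]), 'tcp_rot': array([-3.141, -0.   ,  1.409]), 'contact_force': array([-0.271,  1.381, -1.646]), 'wrist_torque': array([-0.016,  0.021,  0.072]), 'opening': np.float64(0.149), 'grasp_force': np.float64(59.139)} q6 -0.43
```

{"op": "apply_moves", "data": {
  "deltas": [
    {"claw": 1, "delta_pos": [0, 0, 0.3], "yaw": 0},
    {"claw": 1, "delta_pos": [0, 0, 0.25], "yaw": 0},
    {"claw": 1, "delta_pos": [0, 0, 0], "yaw": 0}
  ]
}}

```text
clock: 38.02
eef_pos: [481.7, -319.5, 325.1]
tcp_rot: [3.141, 0.0, 1.41]
contact_force: [-0.1, -0.2, -0.9]
opening: 0.147
grasp_force: 59.1
```

```bash
python3 st.py
```

```text
{'clock': np.float64(38.025), 'eef_pos': array([ 481.749, -319.534,  325.13 ]), 'tcp_rot': array([3.141, 0.   , 1.41 ]), 'contact_force': array([-0.136, -0.169, -0.872]), 'wrist_torque': array([-0.063, -0.037,  0.001]), 'opening': np.float64(0.147), 'grasp_force': np.float64(59.138)} q6 -0.43
```

{"op": "apply_moves", "data": {
  "deltas": [
    {"claw": 1, "delta_pos": [0, 0, 0.2], "yaw": 0},
    {"claw": 1, "delta_pos": [0, 0, 0.15], "yaw": 0},
    {"claw": 1, "delta_pos": [0, 0, 0.13], "yaw": 0},
    {"claw": 1, "delta_pos": [0, 0, 0], "yaw": 0}
  ]
}}

```text
clock: 38.52
eef_pos: [481.9, -319.7, 320.9]
tcp_rot: [3.141, 0.0, 1.41]
contact_force: [-2.4, 0.9, 7.2]
opening: 0.148
grasp_force: 60.4
```

```bash
python3 st.py
```

```text
{'clock': np.float64(38.525), 'eef_pos': array([ 481.868, -319.657,  320.851]), 'tcp_rot': array([3.141, 0.   , 1.41 ]), 'contact_force': array([-2.43,  0.94,  7.18]), 'wrist_torque': array([0.204, 0.441, 0.011]), 'opening': np.float64(0.148), 'grasp_force': np.float64(60.436)} q6 -0.43
```

{"op": "apply_moves", "data": {
  "deltas": [
    {"claw": 1, "delta_pos": [0, 0, 0], "yaw": 0.1},
    {"claw": 1, "delta_pos": [0, 0, 0], "yaw": 0.15},
    {"claw": 1, "delta_pos": [0, 0, 0], "yaw": 0.15},
    {"claw": 1, "delta_pos": [0, 0, 0], "yaw": 0.15}
  ]
}}

```text
clock: 39.02
eef_pos: [482.3, -319.9, 321.3]
tcp_rot: [3.139, -0.0, 0.855]
contact_force: [-0.2, -1.0, 7.3]
opening: 0.149
grasp_force: 60.4
```

```bash
python3 st.py
```

```text
{'clock': np.float64(39.025), 'eef_pos': array([ 482.293, -319.947,  321.276]), 'tcp_rot': array([ 3.139, -0.   ,  0.855]), 'contact_force': array([-0.231, -0.986,  7.324]), 'wrist_torque': array([0.081, 0.055, 0.152]), 'opening': np.float64(0.149), 'grasp_force': np.float64(60.389)} q6 0.13
```

{"op": "apply_moves", "data": {
  "deltas": [
    {"claw": 1, "delta_pos": [0, 0, 0.04], "yaw": 0.08},
    {"claw": 1, "delta_pos": [0, 0, 0], "yaw": 0.12},
    {"claw": 1, "delta_pos": [0, 0, 0], "yaw": 0.12}
  ]
}}

```text
clock: 39.4
eef_pos: [482.4, -320.0, 320.9]
tcp_rot: [3.139, -0.001, 0.536]
contact_force: [0.3, -1.2, 8.4]
opening: 0.15
grasp_force: 60.5
```

```bash
python3 st.py
```

```text
{'clock': np.float64(39.4), 'eef_pos': array([ 482.372, -320.   ,  320.946]), 'tcp_rot': array([ 3.139e+00, -1.000e-03,  5.360e-01]), 'contact_force': array([ 0.258, -1.157,  8.4  ]), 'wrist_torque': array([0.008, 0.099, 0.149]), 'opening': np.float64(0.15), 'grasp_force': np.float64(60.456)} q6 0.45
```

{"op": "apply_moves", "data": {
  "deltas": [
    {"claw": 1, "delta_pos": [0, 0, 0], "yaw": 0.14},
    {"claw": 1, "delta_pos": [0, 0, 0], "yaw": 0.14}
  ]
}}

```text
clock: 39.65
eef_pos: [482.4, -320.0, 321.0]
tcp_rot: [3.139, -0.002, 0.255]
contact_force: [-0.9, -0.4, 7.6]
opening: 0.15
grasp_force: 60.4
```

```bash
python3 st.py
```

```text
{'clock': np.float64(39.65), 'eef_pos': array([ 482.37 , -320.004,  320.954]), 'tcp_rot': array([ 3.139e+00, -2.000e-03,  2.550e-01]), 'contact_force': array([-0.869, -0.387,  7.613]), 'wrist_torque': array([0.006, 0.121, 0.153]), 'opening': np.float64(0.15), 'grasp_force': np.float64(60.441)} q6 0.73
```

{"op": "apply_moves", "data": {
  "deltas": [
    {"claw": 1, "delta_pos": [0, 0, 0], "yaw": 0.12},
    {"claw": 1, "delta_pos": [0, 0, 0], "yaw": 0.12}
  ]
}}

```text
clock: 39.9
eef_pos: [482.4, -320.0, 320.9]
tcp_rot: [3.14, -0.002, 0.016]
contact_force: [-0.3, 1.5, 7.8]
opening: 0.148
grasp_force: 60.4
```

```bash
python3 st.py
```

```text
{'clock': np.float64(39.9), 'eef_pos': array([ 482.378, -320.005,  320.927]), 'tcp_rot': array([ 3.14e+00, -2.00e-03,  1.60e-02]), 'contact_force': array([-0.28 ,  1.532,  7.754]), 'wrist_torque': array([-0.053,  0.083,  0.176]), 'opening': np.float64(0.148), 'grasp_force': np.float64(60.433)} q6 0.97
```

{"op": "apply_moves", "data": {
  "deltas": [
    {"claw": 1, "delta_pos": [0, 0, 0], "yaw": 0.06},
    {"claw": 1, "delta_pos": [0, 0, 0], "yaw": 0.06},
    {"claw": 1, "delta_pos": [0, 0, 0], "yaw": 0.04}
  ]
}}

```text
clock: 40.28
eef_pos: [482.4, -320.0, 320.9]
tcp_rot: [3.14, -0.003, -0.141]
contact_force: [-1.0, -1.0, 7.8]
opening: 0.145
grasp_force: 60.4
```

```bash
python3 st.py
```

```text
{'clock': np.float64(40.275), 'eef_pos': array([ 482.377, -320.019,  320.938]), 'tcp_rot': array([ 3.14e+00, -3.00e-03, -1.41e-01]), 'contact_force': array([-1.046, -0.982,  7.812]), 'wrist_torque': array([-0.075,  0.086,  0.174]), 'opening': np.float64(0.145), 'grasp_force': np.float64(60.43)} q6 1.12
```

{"op": "apply_moves", "data": {
  "deltas": [
    {"claw": 1, "delta_pos": [0, 0, 0], "yaw": 0.04},
    {"claw": 1, "delta_pos": [0, 0, 0], "yaw": 0}
  ]
}}

```text
clock: 40.52
eef_pos: [482.4, -320.0, 320.9]
tcp_rot: [3.14, -0.003, -0.181]
contact_force: [-0.5, -0.3, 6.8]
opening: 0.149
grasp_force: 60.4
```

```bash
python3 st.py
```

```text
{'clock': np.float64(40.525), 'eef_pos': array([ 482.371, -320.005,  320.95 ]), 'tcp_rot': array([ 3.14e+00, -3.00e-03, -1.81e-01]), 'contact_force': array([-0.496, -0.309,  6.831]), 'wrist_torque': array([-0.028,  0.089,  0.045]), 'opening': np.float64(0.149), 'grasp_force': np.float64(60.414)} q6 1.16
```

{"op": "apply_moves", "data": {
  "deltas": [
    {"claw": 1, "delta_pos": [0, 0, 0], "yaw": 0.04},
    {"claw": 1, "delta_pos": [0, 0, 0], "yaw": 0}
  ]
}}

```text
clock: 40.78
eef_pos: [482.4, -320.0, 321.0]
tcp_rot: [3.141, -0.003, -0.22]
contact_force: [-0.1, -0.3, 7.0]
opening: 0.147
grasp_force: 60.4
```

```bash
python3 st.py
```

```text
{'clock': np.float64(40.775), 'eef_pos': array([ 482.415, -319.973,  320.951]), 'tcp_rot': array([ 3.141e+00, -3.000e-03, -2.200e-01]), 'contact_force': array([-0.141, -0.288,  6.951]), 'wrist_torque': array([-0.031,  0.031,  0.12 ]), 'opening': np.float64(0.147), 'grasp_force': np.float64(60.429)} q6 1.2
```

{"op": "apply_moves", "data": {
  "deltas": [
    {"claw": 1, "delta_pos": [0, 0, 0], "yaw": 0.03},
    {"claw": 1, "delta_pos": [0, 0, 0], "yaw": 0}
  ]
}}

```text
clock: 41.02
eef_pos: [482.5, -319.9, 321.0]
tcp_rot: [3.14, -0.003, -0.25]
contact_force: [-0.5, -0.2, 7.1]
opening: 0.153
grasp_force: 60.7
```

```bash
python3 st.py
```

```text
{'clock': np.float64(41.025), 'eef_pos': array([ 482.492, -319.941,  320.951]), 'tcp_rot': array([ 3.14e+00, -3.00e-03, -2.50e-01]), 'contact_force': array([-0.479, -0.193,  7.114]), 'wrist_torque': array([ 0.028, -0.075,  0.486]), 'opening': np.float64(0.153), 'grasp_force': np.float64(60.667)} q6 1.23
```

{"op": "apply_moves", "data": {
  "deltas": [
    {"claw": 1, "delta_pos": [0, 0, 0], "yaw": 0.02},
    {"claw": 1, "delta_pos": [0, 0, 0], "yaw": 0}
  ]
}}

```text
clock: 41.28
eef_pos: [482.7, -320.2, 321.0]
tcp_rot: [3.14, -0.004, -0.269]
contact_force: [1.6, -0.3, 5.3]
opening: 0.148
grasp_force: 61.1
```

```bash
python3 st.py
```

```text
{'clock': np.float64(41.275), 'eef_pos': array([ 482.685, -320.162,  321.002]), 'tcp_rot': array([ 3.14 , -0.004, -0.269]), 'contact_force': array([ 1.608, -0.263,  5.275]), 'wrist_torque': array([-0.215, -0.235,  0.767]), 'opening': np.float64(0.148), 'grasp_force': np.float64(61.132)} q6 1.25
```

{"op": "apply_moves", "data": {
  "deltas": [
    {"claw": 1, "delta_pos": [0, 0, -0.15], "yaw": 0},
    {"claw": 1, "delta_pos": [0, 0, 0], "yaw": 0},
    {"claw": 1, "delta_pos": [0, 0, -0.5], "yaw": 0},
    {"claw": 1, "delta_pos": [0, 0, -1], "yaw": 0},
    {"claw": 1, "delta_pos": [0, 0, -2], "yaw": 0},
    {"claw": 1, "delta_pos": [0, 0, -4], "yaw": 0},
    {"claw": 1, "delta_pos": [0, 0, -3.5], "yaw": 0},
    {"claw": 1, "delta_pos": [0, 0, 0], "yaw": 0}
  ],
  "grip_force": 85
}}

```text
clock: 42.28
eef_pos: [481.8, -319.6, 434.1]
tcp_rot: [3.141, -0.003, -0.271]
contact_force: [0.3, 0.8, -5.2]
opening: 0.139
grasp_force: 85.4
```

```bash
python3 st.py
```

```text
{'clock': np.float64(42.275), 'eef_pos': array([ 481.836, -319.574,  434.068]), 'tcp_rot': array([ 3.141e+00, -3.000e-03, -2.710e-01]), 'contact_force': array([ 0.341,  0.79 , -5.216]), 'wrist_torque': array([-0.028, -0.097, -0.045]), 'opening': np.float64(0.139), 'grasp_force': np.float64(85.39)} q6 1.25
```

Canister B is carried (weight about 5 N), so I move it to the case.

{"op": "apply_moves", "data": {
  "deltas": [
    {"claw": 1, "delta_pos": [-0.95, -3.77, 0], "yaw": 0},
    {"claw": 1, "delta_pos": [-0.95, -3.77, 0], "yaw": 0},
    {"claw": 1, "delta_pos": [-0.95, -3.77, 0], "yaw": 0},
    {"claw": 1, "delta_pos": [-0.95, -3.77, 0], "yaw": 0},
    {"claw": 1, "delta_pos": [-0.95, -3.77, 0], "yaw": 0},
    {"claw": 1, "delta_pos": [-0.95, -3.77, 0], "yaw": 0},
    {"claw": 1, "delta_pos": [-0.95, -3.77, 0], "yaw": 0},
    {"claw": 1, "delta_pos": [-0.95, -3.77, 0], "yaw": 0}
  ]
}}

```text
clock: 43.28
eef_pos: [487.9, -7.3, 429.5]
tcp_rot: [3.141, 0.004, -0.271]
contact_force: [0.8, 0.8, -5.1]
opening: 0.139
grasp_force: 85.3
```

{"op": "apply_moves", "data": {
  "deltas": [
    {"claw": 1, "delta_pos": [-0.95, -3.77, 0], "yaw": 0},
    {"claw": 1, "delta_pos": [-0.95, -3.77, 0], "yaw": 0},
    {"claw": 1, "delta_pos": [-0.95, -3.77, 0], "yaw": 0},
    {"claw": 1, "delta_pos": [-0.95, -3.77, 0], "yaw": 0},
    {"claw": 1, "delta_pos": [-0.95, -3.77, 0], "yaw": 0},
    {"claw": 1, "delta_pos": [-0.95, -3.77, 0], "yaw": 0},
    {"claw": 1, "delta_pos": [0, 0, 0], "yaw": -0.12},
    {"claw": 1, "delta_pos": [0, 0, 0], "yaw": -0.13}
  ]
}}

```text
clock: 44.28
eef_pos: [493.4, 224.9, 429.1]
tcp_rot: [3.14, 0.004, -0.016]
contact_force: [0.1, -0.4, -5.0]
opening: 0.139
grasp_force: 85.3
```

{"op": "apply_moves", "data": {
  "deltas": [
    {"claw": 1, "delta_pos": [0, 0, 1.8], "yaw": 0},
    {"claw": 1, "delta_pos": [0, 0, 1.5], "yaw": 0},
    {"claw": 1, "delta_pos": [0, 0, 0], "yaw": 0},
    {"claw": 1, "delta_pos": [0, 0, 0], "yaw": 0}
  ]
}}

```text
clock: 44.78
eef_pos: [494.5, 224.5, 398.1]
tcp_rot: [3.141, 0.0, -0.021]
contact_force: [-0.2, -0.9, -4.5]
opening: 0.141
grasp_force: 85.3
```

```bash
sed -i 's/320.6/322.4/g' place.py; python3 place.py 494.2 225.2
```

```text
[494.53235673 224.51326562 398.09114507] [ 3.14145256e+00  4.00848504e-04 -2.12481673e-02] [-0.15318266 -0.86125448 -4.52338973] [-0.01309107  0.00886108  0.04617199]
(array([-0.03, -0.07,  7.57]), 'yaw', np.float64(0.002), 'q6', np.float64(2.02))
floor 10883 (array([613.2, 227.8]), array([102.6, 103.2]), 2.06) [560.10152209 174.97825983] [666.0807724  280.92252368]
floor 538 (array([609.4, 332.2]), array([103.1,  59.5]), 1.41) [557.13846045 301.46237529] [661.64399653 360.61406615]
floor 1236 (array([534.8, 225.2]), array([ 15.4, 102.4]), 2.0) [525.5988309  173.88209411] [544.09677838 276.60130109]
floor 6534 (array([488.5, 346.6]), array([99.9, 94.2]), 1.57) [437.33174899 300.34070508] [539.51426948 394.93597352]
body z 151.69114507147668 edge -0.04125149744382764 537.7892099024687 [517.40873288 180.94501356 146.71850671] [539.51968225 271.07936222 153.61547233]
```

{"op": "apply_moves", "data": {
  "deltas": [
    {"claw": 1, "delta_pos": [0.2, 0.05, 1.5], "yaw": 0},
    {"claw": 1, "delta_pos": [0, 0, 1.5], "yaw": 0},
    {"claw": 1, "delta_pos": [0, 0, 1.5], "yaw": 0},
    {"claw": 1, "delta_pos": [0, 0, 0], "yaw": 0}
  ]
}}

```text
clock: 45.32
eef_pos: [495.8, 223.8, 351.4]
tcp_rot: [3.14, 0.003, -0.02]
contact_force: [0.3, -0.3, -4.3]
opening: 0.139
grasp_force: 85.3
```

```bash
python3 st.py
```

```text
{'clock': np.float64(45.325), 'eef_pos': array([495.816, 223.786, 351.426]), 'tcp_rot': array([ 3.14e+00,  3.00e-03, -2.00e-02]), 'contact_force': array([ 0.254, -0.259, -4.332]), 'wrist_torque': array([-0.022,  0.026, -0.063]), 'opening': np.float64(0.139), 'grasp_force': np.float64(85.314)} q6 2.01
```

{"op": "apply_moves", "data": {
  "deltas": [
    {"claw": 1, "delta_pos": [0, 0, 1.3], "yaw": 0},
    {"claw": 1, "delta_pos": [0, 0, 1], "yaw": 0},
    {"claw": 1, "delta_pos": [0, 0, 0.4], "yaw": 0},
    {"claw": 1, "delta_pos": [0, 0, 0], "yaw": 0}
  ]
}}

```text
clock: 45.82
eef_pos: [496.4, 224.1, 326.0]
tcp_rot: [3.141, 0.001, -0.02]
contact_force: [0.3, -0.0, -4.9]
opening: 0.141
grasp_force: 85.3
```

```bash
python3 st.py
```

```text
{'clock': np.float64(45.825), 'eef_pos': array([496.368, 224.052, 325.964]), 'tcp_rot': array([ 3.141e+00,  1.000e-03, -2.000e-02]), 'contact_force': array([ 0.304, -0.011, -4.869]), 'wrist_torque': array([ 0.03 , -0.049, -0.01 ]), 'opening': np.float64(0.141), 'grasp_force': np.float64(85.333)} q6 2.01
```

{"op": "apply_moves", "data": {
  "deltas": [
    {"claw": 1, "delta_pos": [0, 0, 0.1], "yaw": 0},
    {"claw": 1, "delta_pos": [0, 0, 0.1], "yaw": 0},
    {"claw": 1, "delta_pos": [0, 0, 0], "yaw": 0}
  ]
}}

```text
clock: 46.2
eef_pos: [496.4, 224.1, 324.4]
tcp_rot: [-3.142, -0.0, -0.02]
contact_force: [0.1, -0.2, -4.4]
opening: 0.142
grasp_force: 85.3
```

```bash
python3 st.py
```

```text
{'clock': np.float64(46.2), 'eef_pos': array([496.433, 224.054, 324.363]), 'tcp_rot': array([-3.142, -0.   , -0.02 ]), 'contact_force': array([ 0.053, -0.246, -4.357]), 'wrist_torque': array([ 0.043, -0.013, -0.019]), 'opening': np.float64(0.142), 'grasp_force': np.float64(85.323)} q6 2.01
```

{"op": "apply_moves", "data": {
  "deltas": [
    {"claw": 1, "delta_pos": [0, 0, 0.1], "yaw": 0},
    {"claw": 1, "delta_pos": [0, 0, 0.08], "yaw": 0},
    {"claw": 1, "delta_pos": [0, 0, 0], "yaw": 0}
  ]
}}

```text
clock: 46.58
eef_pos: [496.5, 224.1, 322.6]
tcp_rot: [-3.141, -0.0, -0.02]
contact_force: [-0.7, 0.6, -3.0]
opening: 0.141
grasp_force: 85.6
```

```bash
python3 st.py
```

```text
{'clock': np.float64(46.575), 'eef_pos': array([496.471, 224.091, 322.603]), 'tcp_rot': array([-3.141, -0.   , -0.02 ]), 'contact_force': array([-0.718,  0.638, -2.983]), 'wrist_torque': array([0.065, 0.059, 0.007]), 'opening': np.float64(0.141), 'grasp_force': np.float64(85.62)} q6 2.01
```

{"op": "apply_moves", "data": {
  "deltas": [
    {"claw": 1, "delta_pos": [0, 0, 0.06], "yaw": 0},
    {"claw": 1, "delta_pos": [0, 0, 0], "yaw": 0}
  ]
}}

```text
clock: 46.82
eef_pos: [496.5, 224.1, 322.5]
tcp_rot: [-3.141, -0.0, -0.02]
contact_force: [-3.1, -0.9, 5.0]
opening: 0.143
grasp_force: 86.8
```

```bash
python3 st.py
```

```text
{'clock': np.float64(46.825), 'eef_pos': array([496.501, 224.142, 322.5  ]), 'tcp_rot': array([-3.141, -0.   , -0.02 ]), 'contact_force': array([-3.095, -0.902,  5.021]), 'wrist_torque': array([-0.155,  0.498,  0.044]), 'opening': np.float64(0.143), 'grasp_force': np.float64(86.835)} q6 2.01
```

On the floor. I release, rise and check.

{"op": "apply_moves", "data": {
  "deltas": [
    {"claw": 0, "delta_pos": [0, 0, 0], "yaw": 0},
    {"claw": 0, "delta_pos": [0, 0, 0], "yaw": 0},
    {"claw": 0, "delta_pos": [0, 0, 0], "yaw": 0},
    {"claw": 0, "delta_pos": [0, 0, -3], "yaw": 0},
    {"claw": 0, "delta_pos": [0, 0, -5], "yaw": 0},
    {"claw": 0, "delta_pos": [0, 0, -5.5], "yaw": 0},
    {"claw": 0, "delta_pos": [-3, 0, -5.5], "yaw": 0},
    {"claw": 0, "delta_pos": [0, 0, 0], "yaw": 0}
  ]
}}

```text
clock: 47.82
eef_pos: [466.0, 224.9, 516.4]
tcp_rot: [-3.138, -0.007, -0.02]
contact_force: [-0.4, -0.5, -0.2]
opening: 0.501
grasp_force: 0.0
```

{"op": "apply_moves", "data": {
  "deltas": [
    {"claw": 0, "delta_pos": [0, 0, 0], "yaw": 0},
    {"claw": 0, "delta_pos": [0, 0, 0], "yaw": 0}
  ]
}}

```text
clock: 48.08
eef_pos: [466.6, 224.5, 510.1]
tcp_rot: [3.14, 0.002, -0.02]
contact_force: [-0.2, -0.8, 0.7]
opening: 0.5
grasp_force: 0.0
```

Run:
```python
from rig import r
from h import *
s=r.sense(); print(s["eef_pos"],s["clock"]); f=r.grab_frame("wrist"); cv2.imwrite("pics/fin.png",f["img"])
W=pts(f,s); x,y,z=[W[...,i] for i in range(3)]
for c in((609,348),(496,224)):
  q=np.hypot(x-c[0],y-c[1])<68
  for lo,hi in((160,176),(132,148),(70,80)):
    m=q&(z>lo)&(z<hi)
    if m.sum()>50: print(c,lo,m.sum(),rect(W[m][:,:2]),np.nanmedian(z[m]))
t=r.grab_frame("top"); cv2.imwrite("pics/fint.png",np.hstack([cv2.resize(f["img"],(400,300)),cv2.resize(t["img"][100:380,40:540],(400,300))]))
```

```text
[466.60694322 224.52707972 510.12382421] 48.075
(609, 348) 160 1349 (array([608. , 347.8]), array([14.5, 61. ]), 88.83) 168.04198498575954
(609, 348) 132 2837 (array([607.7, 347.4]), array([66.6, 69.2]), 12.99) 140.3988500506578
(609, 348) 70 359 (array([609. , 347.7]), array([90., 89.]), 2.26) 75.58647493814146
(496, 224) 160 861 (array([494.6, 224.8]), array([13.3, 64. ]), 89.18) 168.14483649312723
(496, 224) 132 2306 (array([495.4, 224.3]), array([67.3, 68.2]), 2.95) 140.30138869840698
(496, 224) 70 216 (array([495.3, 223.8]), array([90. , 89.8]), 2.98) 75.65911503483991
```

View pics/fint.png

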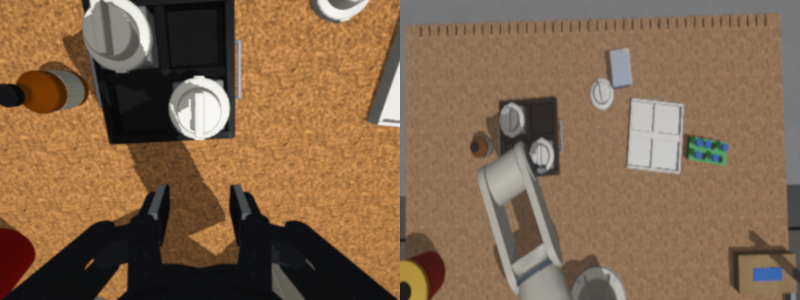

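Both canisters stand in diagonal case cells, lids locked, rib tops at 168 mm. The rack is empty and the other items have not moved.

```bash
python3 -c "
from rig import r
print(r.sign_off())"
```

```text
the job is handed in; nothing more can be done
None
```

I capped, lidded and locked both canisters, stood them fully down in two diagonal cells of the transport case, and handed the job in at about 48 s; one lid is left over, and no judging result came back.

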